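# Stand the fallen paint bottle up and raise the photo light

### The job

The row of paints is about to be photographed. Stand the fallen green bottle upright in its gap between the two jars in the wooden lane, without disturbing the other paints. Then squeeze the orange lock button on the photo light's grip, raise its telescoping arm until the yellow pointer is level with the red clip on the scale, and finish holding it there with the button still squeezed; never force the arm while it is locked, and leave the other things on the bench where they are.

Things in the scene. Friction and masses are not known exactly. Their poses are not given: they have to be found in the camera images.
- paint_lane: shallow wooden lane, fixed, 60 x 400 mm, its long side along its own y. Origin: centre of its underside. Its inner floor is 8 mm up and 48 mm wide (x); the 6 mm rails round it rise 5 mm above that floor. Row along y: tall bottle, jar, gap (about 165 mm, centred on y = 0) where the green bottle belongs, jar, tall bottle.
- green_bottle: green ink bottle, fallen over; it lies in the gap along the lane, its cap towards the lane's +y. Straight round body 38 mm in diameter for the first 52 mm from the base, a short shoulder, then a straight black cap 31 mm in diameter from 59 to 92 mm above the base, fixed to it. About 0.11 kg. Origin: centre of its base; own z: from the base to the cap (lying now, straight up when it stands).
- blue_bottle: one of the standing paints of the row, not to be disturbed: tall ink bottle with a blue label, 38 mm in diameter, 92 mm high, at an end of the row. Origin: centre of its base, z up.
- yellow_bottle: one of the standing paints of the row, not to be disturbed: tall ink bottle with a yellow label, 38 mm in diameter, 92 mm high, at the other end. Origin: centre of its base, z up.
- orange_jar: one of the standing paints of the row, not to be disturbed: squat orange jar with a white lid, 44 mm in diameter, 50 mm high, beside the gap. Origin: centre of its base, z up.
- red_jar: one of the standing paints of the row, not to be disturbed: squat red jar with a white lid, 44 mm in diameter, 50 mm high, on the other side of the gap. Origin: centre of its base, z up.
- lamp_stand: photo light, fixed: round steel foot 150 mm in diameter, on it an upright aluminium tube 30 (x) x 34 (y) mm, 186 mm high, with a slot and a scale (a tick each 10 mm) on its +x face. The telescoping arm slides straight up out of it. Origin: centre of the foot's underside, z up.
- red_clip: red clip 10 mm high clamped round the tube at the scale, fixed: the mark to reach. Origin: on the tube's axis, at the middle of the clip's height.
- red_mark (a point): middle of the red clip's front, on the scale
- pointer (a point): front of the yellow flag pointer, 18 mm wide and 5 mm high, on the foot of the arm, showing through the slot in the tube's +x face; it rises with the arm
- lamp_arm (a joint): how far the telescoping arm is drawn out of the tube, m, upwards, 0 to 0.125. The arm carries the light and weighs about 0.3 kg. It is locked unless the button is squeezed (forcing it would take well over 10 N); unlocked it slides easily and sinks if it is not carried.
- grip (a point): point to pinch on the black grip block on top of the arm (26 x 30 x 36 mm), 18 mm below its top. Axes as the stand's. The orange button (22 wide, 26 high) stands out of the block's +x side, the -x side is a plain cheek: pinch along the stand's x, 33 mm wide with the button out, 28 mm with it fully in. This point is 15 mm from the cheek: midway when the button is 3 mm in.
- panel (a point): centre of the light panel on the arm, 110 (x) x 75 (z) mm and 14 mm thick, on the stand's +y side of the grip: its near face 51 mm from the grip point, its top 18 mm above that point
- lock_button (a joint): how far the orange lock button is pressed in, m, 0 (out, locked) to 0.005. It needs about 8 N to begin to move and 17 N to go fully in; the lock lets go as it goes in and is fully off beyond 3 mm; it springs out and the arm locks again, at any height, when it is let go.
- ink_refill: amber refill bottle with an orange label, 57 mm in diameter, 144 mm high: to be left where it is. Origin: centre of its base.
- brush_pot: white pot with brushes, 72 mm in diameter, to 200 mm high: to be left where it is. Origin: centre of its base.
- marker_blue: black marker with a blue ring, 110 x 19 mm, lying: to be left where it is. Origin: middle of its underside.
- marker_orange: black marker with an orange ring, 110 x 19 mm, lying: to be left where it is. Origin: middle of its underside.
Mind the look-alikes: they are no part of the job. What is shaped like the green_bottle but pink is not meant.

How it is judged:
By the outcome, as a careful person would: the job done as asked, in the order asked, and still so for the second after the job is handed in, while the arm keeps its last pose, push and grip.
It also fails if it takes over 61 s, if anything falls off the work surface, if the arm or the gripper's body presses on something with over 40 N, if the wrist force passes 120 N, or if a joint passes its speed limit or range.

### The arm

A 7-joint arm with a two-finger parallel gripper is mounted at the origin on the work surface. World frame = base frame: x ahead of the robot, y to its left, z up, the work surface at z = 0. Lengths are in mm, angles in rad, forces in N, time in s.
With the tool pointing down it reaches from about 400 to 900 mm from the base axis. Payload 5.6 kg.
Tool frame: the origin (TCP) lies at the very end of the fingers, on their centre line; the grasp point (between the pads) lies 19 mm behind it (arm.grip_point_offset is the distance from the TCP to the grasp point, in mm); z points along the fingers, y is the line along which they close (so a half turn about z gives the same grasp; the last joint's range is limited). The gripper opens to 92 mm and grips with 3 to 60 N. Pads are 20 mm wide; open, the fingers measure 128 mm over their backs; the gripper's body (75 mm by 189 mm) begins 69 mm behind the grasp point.
Start: joints at [-1.333, 0.468, -0.012, 1.603, 0.006, 1.071, -0.056], TCP at [180.174, 624.538, 181.892] pointing down, gripper open.
Joint ranges: [-2.53, 2.53], [-0.31, 2.02], [-1.57, 1.55], [0.28, 2.44], [-1.29, 4.43], [0.15, 1.84], [-2.92, 2.92]. Speed limits (rad/s): [2.57, 2.57, 3.14, 3.14, 3.14, 3.14, 3.14].

### API

Orientations are given as a rotation vector (axis times angle).
In Python, from workcell import arm gives the robot as it stands. The module is installed in compiled form; this text tells all that it offers.
- The arm moves only by the shell command python3 -m handwheel 'ROWS' [FORCE]. ROWS is JSON, a list of rows, each an object with "travel": the shift along the tool's x, y, z scaled (see below), a list of three; "rotation": the turn, a rotation vector about the tool's x, y, z scaled (see below), a list of three; "hand": the finger opening in mm, from 0 to 91.9. In form: [{"travel": [tx, ty, tz], "rotation": [rx, ry, rz], "hand": hand}, ...]. A call has exactly 8 rows; each row shifts and turns the commanded pose from where the row before left it, along the tool's axes as they then stand; what a row does not reach is not made up. The controller multiplies each number of a shift by 0.06 m and each number of a turn by 6 degrees. A row lasts 1/8 s, in which the tool goes at most 62.5 mm and 10.7 degrees, less where a joint would pass 70% of its speed; a pose out of reach is approached as far as the arm can. A call with a number of a shift or a turn outside -1 to 1 is refused whole. A call with a gripper value outside its range is refused whole. The fingers move at their own pace and stop on an object; FORCE is the grip in N (left out, the last holds). Time passes only in rows, so rows that do not move let the fingers close, or fill a call up. It gives the time, the measured TCP pose, the force, the opening and the grip force at its end, in the units of the state.
- arm.get_state(): the state, without advancing time (a new reading comes with each control period).
- arm.read_camera(name): name is "scene" or "side" or "wrist"; returns the picture (480x640x3 uint8, blue, green, red); there is no depth.
- arm.calibration(name): a dict with "intrinsics" (3x3 intrinsics, pixels), "rvec" (rotation vector, rad) and "tvec" (3), from world to camera coordinates, as OpenCV has them. Camera axes: x right, y down, z forward; pixel columns grow to the right and rows downward; lengths in mm; the calibration is good to about 2 mm. The wrist camera is an equidistant fisheye: a pixel r from the principal point sees the ray r / f radians off the axis. A picture is of the moment at which its call begins: read the wrist's pose just before it. calibration takes no time and is no camera call; for the wrist camera it gives the pose at the moment of the call.
- arm.sign_off(): hands the job in; it is judged then, once.
The state is a dict: "time_s": time; "joint_positions": joint angles; "dq": joint speeds; "joint_torque": joint torques, N m; "position": TCP position; "eef_rot": TCP orientation; "wrist_force": force on the tool from outside, world axes, zero at the start; "torque": the same for the moment, N m; "width": finger opening in mm; "finger_force": force on a finger pad.
Only numpy, scipy, OpenCV 4.12 (cv2) and the standard library are available. Lean on these libraries where they do the work, as an engineer would, in place of code of your own. Each camera call takes 0.05 s, during which the arm holds its last target. There are 200 camera calls.

## Working session

There is one attempt and no reset: what is moved stays moved. The work goes in short steps, Python scripts to look and compute and a shell command to move; the robot and the scene stay as the last step left them, time stands still between calls to the robot, and variables do not carry over. Pictures are saved under pics/ and viewed, at most 10 in all, crops included, and the job is handed in when it is done.

```bash
mkdir -p pics; cat > h.py <<'E'
import numpy as np, cv2
from workcell import arm
from scipy.spatial.transform import Rotation as R
def cal(n):
    c=arm.calibration(n); return np.array(c["intrinsics"],float),R.from_rotvec(np.ravel(c["rvec"])).as_matrix(),np.ravel(c["tvec"]).astype(float)
def ray(c,uv):
    K,Rm,t=c; d=np.linalg.solve(K,[uv[0],uv[1],1]); return -Rm.T@t,Rm.T@(d/np.linalg.norm(d))
def onz(c,uv,z):
    o,d=ray(c,uv); return o+d*(z-o[2])/d[2]
def proj(c,p):
    K,Rm,t=c; q=K@(Rm@np.asarray(p,float)+t); return q[:2]/q[2]
def tri(c1,u1,c2,u2):
    o1,d1=ray(c1,u1);o2,d2=ray(c2,u2)
    s=np.linalg.lstsq(np.c_[d1,-d2],o2-o1,rcond=None)[0]
    a,b=o1+s[0]*d1,o2+s[1]*d2; return (a+b)/2,np.linalg.norm(a-b)
E
python3 - <<'E'
from h import *
for n in ["scene","side"]:
    cv2.imwrite(f"pics/{n}0.png",arm.read_camera(n)); c=cal(n); print(n,c[0].tolist(),-c[1].T@c[2],c[1][2])
s=arm.get_state(); print(s)
E
```

```text
scene [[435.28277027602724, 0.0, 319.50235432794483], [0.0, 435.28277027602724, 242.813227020375], [0.0, 0.0, 1.0]] [1186.41764704 -697.54148607  734.08107084] [-0.5719739   0.61272574 -0.54535587]
side [[464.0681436184519, 0.0, 321.80205336474063], [0.0, 464.0681436184519, 238.4843961452029], [0.0, 0.0, 1.0]] [342.38028716 867.64529039 725.66802919] [ 0.20981256 -0.82124805 -0.53059431]
{'time_s': 0.1, 'joint_positions': array([-1.33301115,  0.46826766, -0.01160166,  1.60352125,  0.00599895,
        1.07141603, -0.05630124]), 'dq': array([ 0.00130428, -0.0031296 ,  0.00057937, -0.0021126 , -0.00020808,
        0.00165393, -0.00274155]), 'joint_torque': array([ 1.56418089e-03, -5.21649277e+01, -1.19074006e-02, -2.44373506e+01,
       -5.67432458e-02,  1.40039957e-02,  6.97213227e-05]), 'position': array([180.03081865, 623.97072615, 181.05382667]), 'eef_rot': array([-4.39698422e-01, -3.11056120e+00,  2.47273380e-03]), 'wrist_force': array([-0.32608105, -0.10680706,  0.03599345]), 'torque': array([-0.00823335, -0.01269496,  0.01027987]), 'finger_force': 0.0, 'width': 91.90755316100186}
```

View pics/scene0.png

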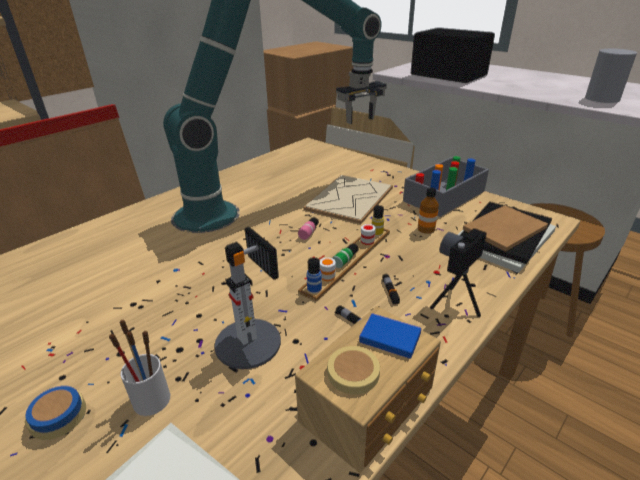

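View pics/side0.png

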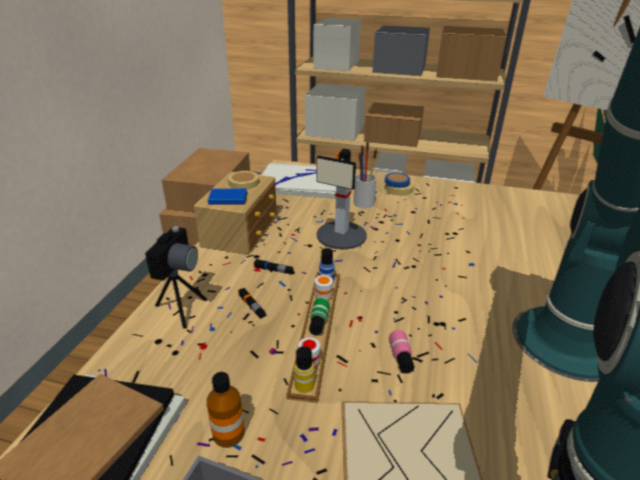

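The scene view shows the lane from (305,290) to (385,237), with the green bottle lying at about (345,256). The lamp stands at (245,300), and its grip and button are at (236,252). In the side view the green bottle is at (319,315) with its black cap towards the yellow bottle. Two things have the bottle's shape: green at side (319,315) and pink at side (400,350). The green one lies in the lane between the jars, so that is the one meant. I'll confirm it in an enlarged crop.

```bash
python3 - <<'E'
import cv2,numpy as np
a=cv2.imread("pics/scene0.png");b=cv2.imread("pics/side0.png")
f=lambda im,x,y,w,h,s:cv2.resize(im[y:y+h,x:x+w],None,fx=s,fy=s,interpolation=cv2.INTER_CUBIC)
A=f(a,295,200,100,100,4);B=f(b,280,245,100,160,3.75)
C=np.zeros((600,800,3),np.uint8);C[:400,:400]=A;C[:600,400:775]=B
cv2.imwrite("pics/cropA.png",C)
D=np.zeros((600,800,3),np.uint8);D[:600,:400]=f(a,210,225,80,120,5)[:600];D[:500,400:]=f(b,300,145,80,100,5)
cv2.imwrite("pics/cropB.png",D)
E
```

```text
(no output)
```

View pics/cropA.png

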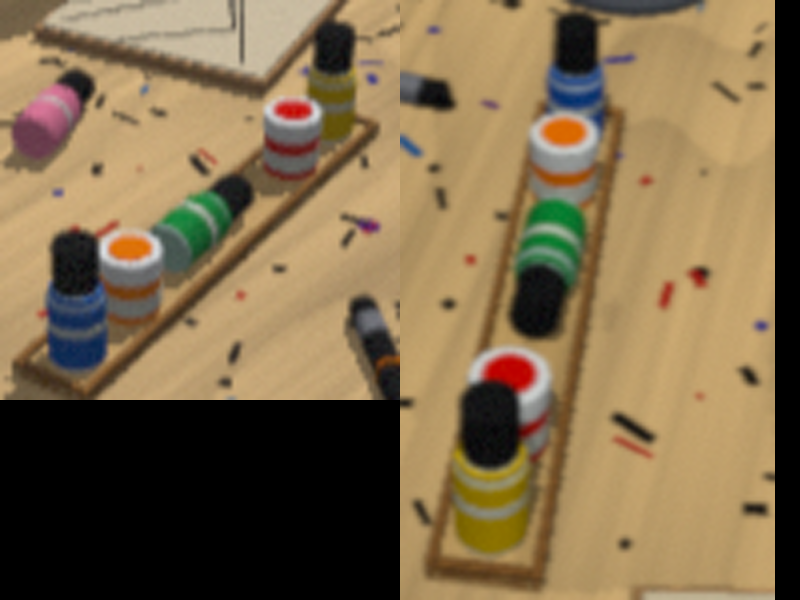

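View pics/cropB.png

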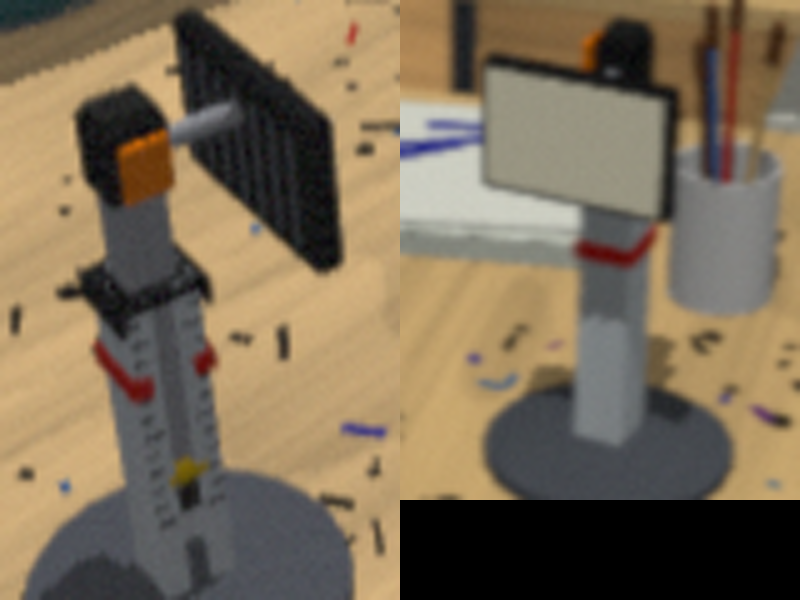

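The crops confirm that green is lying in the lane, at crop (195,235) left and (550,260) right, with its cap towards red/yellow. The pink look-alike is outside the lane. In the lamp crop the button is at (146,168), the pointer at (188,470) and the clip front at about (172,377).

```bash
python3 - <<'E'
from h import *
np.set_printoptions(precision=1,suppress=True)
S,D=cal("scene"),cal("side")
fa=lambda x,y:(295+x/4-.4,200+y/4-.4); fb=lambda x,y:(280+(x-400)/3.75-.4,245+y/3.75-.4)
fc=lambda x,y:(210+x/5-.4,225+y/5-.4); fd=lambda x,y:(300+(x-400)/5-.4,145+y/5-.4)
print("lane scene NL,L,R",[onz(S,fa(*p),z) for p,z in [((85,397),0),((85,388),13),((15,358),13),((377,124),13)]])
print("lane side bl br tr tl",[onz(D,fb(*p),13) for p in [(430,570),(543,575),(623,110),(540,107)]])
print("tops: blue,or,red,yel scene",[onz(S,fa(*p),z) for p,z in [((75,240),100),((130,247),58),((293,109),58),((335,32),100)]])
print("tops side",[onz(D,fb(*p),z) for p,z in [((577,22),100),((565,132),58),((511,374),58),((490,396),100)]])
print("green: base centre scene",onz(S,fa(171,246),27),"cap end",onz(S,fa(240,195),24),"side cap",onz(D,fb(535,316),24))
for n,c in (("scene",S),("side",D)):
    im=cv2.imread(f"pics/{n}0.png");hsv=cv2.cvtColor(im,cv2.COLOR_BGR2HSV)
    m=cv2.inRange(hsv,(40,110,40),(85,255,255)); 
    box=(330,230,370,275) if n=="scene" else (300,290,345,340)
    mm=np.zeros_like(m);mm[box[1]:box[3],box[0]:box[2]]=m[box[1]:box[3],box[0]:box[2]]
    ys,xs=np.nonzero(mm);print("green",n,len(xs),xs.mean(),ys.mean(),onz(c,(xs.mean(),ys.mean()),34))
T=lambda n,a,b:print(n,*tri(S,a,D,b))
# panel: side corners (light face) and scene corners (back)
T("panel TL(side)=TR(scene) ",fc(332,122),fd(486,62)); T("panel other top",fc(180,18),fd(674,92)); T("bot",fc(335,268),fd(484,186));
print("button corners: horizontals", [fc(*p) for p in [(118,150),(172,130),(172,188),(122,205)]])
print("foot pts scene z5",[onz(S,fc(*p),8) for p in [(352,570),(225,470),(30,590)]])
print("foot side",[onz(D,fd(*p),5) for p in [(485,447),(733,450),(610,500)]])
print("tube base side corners z8",[onz(D,fd(*p),8) for p in [(573,433),(617,446),(642,415)]])
print("tube base scene",[onz(S,fc(*p),8) for p in [(165,598),(235,575)]])
E
```

```text
lane scene NL,L,R [array([588.3, -74.8,   0. ]), array([592.9, -79.4,  13. ]), array([538. , -87.4,  13. ]), array([547.9, 308.5,  13. ])]
lane side bl br tr tl [array([543.6, 321.6,  13. ]), array([488.4, 309.6,  13. ]), array([537.4, -80.8,  13. ]), array([593.3, -68.7,  13. ])]
tops: blue,or,red,yel scene [array([562. , -52.6, 100. ]), array([553.9,   8.3,  58. ]), array([527.8, 222.4,  58. ]), array([524.2, 276.8, 100. ])]
tops side [array([564. , -50.8, 100. ]), array([555.2,  11.8,  58. ]), array([529.5, 224.3,  58. ]), array([523.5, 281.8, 100. ])]
green: base centre scene [545.7  60.4  27. ] cap end [539.3 145.7  24. ] side cap [538.5 143.2  24. ]
green scene 120 344.59166666666664 255.14166666666668 [548.7  88.4  34. ]
green side 173 320.5606936416185 306.67052023121386 [544.1  80.5  34. ]
panel TL(side)=TR(scene)  [ 641.3 -238.1  260.9] 0.7043341353632353
panel other top [ 537.6 -227.6  261.6] 3.502528777523853
bot [ 641.  -240.9  189.3] 4.3887794501342645
button corners: horizontals [(233.2, 254.6), (244.0, 250.6), (244.0, 262.20000000000005), (234.0, 265.6)]
foot pts scene z5 [array([ 627.8, -238.1,    8. ]), array([ 533.1, -233.3,    8. ]), array([ 527. , -343.9,    8. ])]
foot side [array([ 648.6, -267.9,    5. ]), array([ 505.9, -304.9,    5. ]), array([ 564.3, -231.4,    5. ])]
tube base side corners z8 [array([ 600.9, -293. ,    8. ]), array([ 572.4, -285.7,    8. ]), array([ 565.6, -325. ,    8. ])]
tube base scene [array([ 577. , -306.2,    8. ]), array([ 589.9, -275.8,    8. ])]
```

Lane centre is about (541.5,117), yaw +6.7°. The green base is at about (546,60) and the cap end at (539,144). The stand's grip is near (581,-290). Plan: grasp the body across the lane with the tool leaning about 45° towards the cap side, lift, swing 90° about the finger line, and set it down. First I travel above the gap.

```bash
cat >> h.py <<'E'
def go(target,x=None,z=None,pos=None):
    """travel (units) and rotation (units) from measured pose; target: TCP; x: tool y dir ; z: tool z dir"""
    s=arm.get_state(); M=R.from_rotvec(s["eef_rot"]).as_matrix()
    print("t",round(s["time_s"],2),"pos",s["position"].round(1),"z",M[:,2].round(3),"y",M[:,1].round(3),"q",s["joint_positions"].round(2),"F",s["wrist_force"].round(1),"w",round(s["width"],1),"ff",round(float(s["finger_force"]),1))
    if target is not None: print(" travel/60 now-axes",(M.T@(np.asarray(target)-s["position"])/60).round(2))
    if z is not None:
        z=np.array(z,float);z/=np.linalg.norm(z);y=np.array(x,float);y-=z*(y@z);y/=np.linalg.norm(y)
        N=np.c_[np.cross(y,z),y,z]; print(" rot/6deg",(np.degrees(R.from_matrix(M.T@N).as_rotvec())/6).round(2))
        if target is not None: print(" travel/60 new-axes",(N.T@(np.asarray(target)-s["position"])/60).round(2))
LX=np.array([.993,.117,0]);LY=np.array([-.117,.993,0]);UP=np.array([0,0,1.])
E
python3 -m handwheel '[{"travel":[-0.77,-0.6,-0.1],"rotation":[0,0,0],"hand":70},{"travel":[-0.77,-0.6,-0.1],"rotation":[0,0,0],"hand":70},{"travel":[-0.77,-0.6,-0.1],"rotation":[0,0,0],"hand":70},{"travel":[-0.77,-0.6,-0.1],"rotation":[0,0,0],"hand":70},{"travel":[-0.77,-0.6,-0.1],"rotation":[0,0,0],"hand":70},{"travel":[-0.77,-0.6,-0.1],"rotation":[0,0,0],"hand":70},{"travel":[-0.77,-0.6,0],"rotation":[0,0,0],"hand":70},{"travel":[-0.77,-0.6,0],"rotation":[0,0,0],"hand":70}]' 10
python3 -c "
from h import *
go([545,95,220],LX,[0,0,-1])"
```

```text
time_s: 1.1
position: [456.2, 243.7, 217.9]
eef_rot: [0.439, 3.111, 0.0]
wrist_force: [1.0, 1.4, -0.7]
width: 70.0
finger_force: 0.0
t 1.1 pos [456.2 243.7 217.9] z [ 0.  0. -1.] y [0.277 0.961 0.   ] q [-0.73  0.2   0.2   1.9  -0.05  1.05  0.78] F [ 1.   1.4 -0.7] w 70.0 ff 0.0
 travel/60 now-axes [-2.11 -1.97 -0.03]
 rot/6deg [ 0.  -0.  11.2]
 travel/60 new-axes [-2.63  1.18 -0.03]
```

```bash
python3 -m handwheel '[{"travel":[-0.53,-0.49,0],"rotation":[0,0,0],"hand":70},{"travel":[-0.53,-0.49,0],"rotation":[0,0,0],"hand":70},{"travel":[-0.53,-0.49,0],"rotation":[0,0,0],"hand":70},{"travel":[-0.53,-0.49,0],"rotation":[0,0,0],"hand":70},{"travel":[0,0,0],"rotation":[0,0,1],"hand":70},{"travel":[0,0,0],"rotation":[0,0,1],"hand":70},{"travel":[0,0,0],"rotation":[0,0,1],"hand":70},{"travel":[0,0,0],"rotation":[0,0,1],"hand":70}]'
python3 -m handwheel '[{"travel":[0,0,0],"rotation":[0,0,1],"hand":70},{"travel":[0,0,0],"rotation":[0,0,1],"hand":70},{"travel":[0,0,0],"rotation":[0,0,1],"hand":70},{"travel":[0,0,0],"rotation":[0,0,1],"hand":70},{"travel":[0,0,0],"rotation":[0,0,1],"hand":70},{"travel":[0,0,0],"rotation":[0,0,1],"hand":70},{"travel":[0,0,0],"rotation":[0,0,1],"hand":70},{"travel":[0,0,0],"rotation":[0,0,0.2],"hand":70}]'
python3 - <<'E'
from h import *
go([545,95,220],LX,-UP)
c=arm.calibration("wrist");im=arm.read_camera("wrist");cv2.imwrite("pics/w1.png",im)
K=np.array(c["intrinsics"]);print(K, -R.from_rotvec(np.ravel(c["rvec"])).as_matrix().T@np.ravel(c["tvec"]))
import json;json.dump({k:np.array(v).tolist() for k,v in c.items()},open("w1.json","w"))
E
```

```text
time_s: 2.1
position: [544.7, 97.0, 217.5]
eef_rot: [-1.082, -2.949, 0.001]
wrist_force: [-0.6, -0.4, 0.3]
width: 69.6
finger_force: 0.0
time_s: 3.1
position: [544.8, 97.2, 217.6]
eef_rot: [-2.087, -2.348, 0.001]
wrist_force: [0.1, -0.7, -0.1]
width: 70.1
finger_force: 0.0
t 3.1 pos [544.8  97.2 217.6] z [-0.001 -0.    -1.   ] y [ 0.993  0.117 -0.001] q [-0.65  0.28  0.5   1.83 -0.15  1.07  0.02] F [ 0.1 -0.7 -0.1] w 70.1 ff 0.0
 travel/60 now-axes [-0.04 -0.   -0.04]
 rot/6deg [-0.01  0.   -0.  ]
 travel/60 new-axes [-0.04 -0.   -0.04]
[[371.64829954   0.         320.07900599]
 [  0.         371.64829954 238.27502909]
 [  0.           0.           1.        ]] [536.76672049 164.93676097 420.29137024]
```

View pics/w1.png

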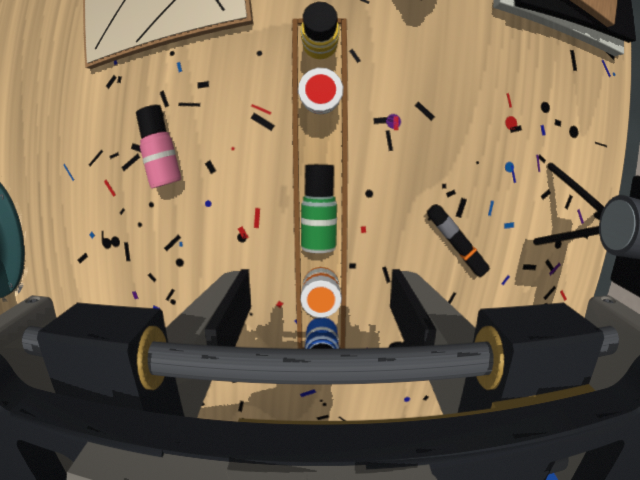

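The wrist view shows the row clearly: green body at (319,222), cap at (319,180), base edge at row 252, red jar (321,89), orange jar (321,298), with pink outside at (155,150). I'll measure from this view.

```bash
python3 - <<'E'
from h import *
import json
c=json.load(open("w1.json"));K=np.array(c["intrinsics"]);Rm=R.from_rotvec(np.ravel(c["rvec"])).as_matrix();t=np.ravel(c["tvec"]);o=-Rm.T@t
def wz(uv,z):
    p=np.array([(uv[0]-K[0,2])/K[0,0],(uv[1]-K[1,2])/K[1,1]]);r=np.hypot(*p)
    d=Rm.T@np.array([*(p/r*np.sin(r)),np.cos(r)]);return o+d*(z-o[2])/d[2]
im=cv2.imread("pics/w1.png");hsv=cv2.cvtColor(im,cv2.COLOR_BGR2HSV)
m=cv2.inRange(hsv,(45,110,40),(85,255,255));m[:,:280]=0;m[:,360:]=0
x,y,w,h=cv2.boundingRect(m);print("green box",x,y,w,h)
C=np.array([541.5,117,0]);f=lambda p:(p.round(1),"lane",round((p-C)@LX,1),round((p-C)@LY,1))
for n,uv,z in [("base",(319,y+h),42),("capend",(319.5,165),27),("gl",(x,222),27),("gr",(x+w,222),27),("red",(321,89),58),("orange",(321,298),58),("railL top",(299,140),13),("railR",(345,140),13),("railL low",(298,240),13),("railR low",(345,240),13),("yel",(320,20),100)]: print(n,*f(wz(uv,z)))
# target
z=-np.cos(np.radians(38))*UP-np.sin(np.radians(38))*LY
go([545,95,220],LX,z)
E
```

```text
green box 301 197 35 53
base [548.3  57.3  42. ] lane -0.2 -60.0
capend [538.4 145.3  27. ] lane 0.2 28.5
gl [525.8  82.   27. ] lane -19.7 -32.9
gr [563.3  86.5  27. ] lane 18.1 -32.9
red [530.9 221.1  58. ] lane 1.7 104.6
orange [556.1   9.6  58. ] lane 1.9 -108.3
railL top [513.1 169.4  13. ] lane -22.0 55.3
railR [562.7 175.3  13. ] lane 27.9 55.4
railL low [524.2  58.   13. ] lane -24.1 -56.6
railR low [577.1  64.2  13. ] lane 29.1 -56.6
yel [523.3 277.5 100. ] lane 0.7 161.5
t 3.15 pos [544.9  97.2 217.7] z [-0. -0. -1.] y [ 0.993  0.117 -0.   ] q [-0.65  0.28  0.5   1.83 -0.15  1.07  0.02] F [ 0.  -0.2 -0.1] w 69.9 ff 0.0
 travel/60 now-axes [-0.04 -0.   -0.04]
 rot/6deg [-0.   -6.33  0.  ]
 travel/60 new-axes [-0.05 -0.   -0.01]
```

```bash
python3 -m handwheel '[{"travel":[0,0,0],"rotation":[0,-0.9,0],"hand":64},{"travel":[0,0,0],"rotation":[0,-0.9,0],"hand":64},{"travel":[0,0,0],"rotation":[0,-0.9,0],"hand":64},{"travel":[0,0,0],"rotation":[0,-0.9,0],"hand":64},{"travel":[0,0,0],"rotation":[0,-0.9,0],"hand":64},{"travel":[0,0,0],"rotation":[0,-0.9,0],"hand":64},{"travel":[0,0,0],"rotation":[0,-0.93,0],"hand":64},{"travel":[0,0,0],"rotation":[0,0,0],"hand":64}]'
python3 - <<'E'
from h import *
z=-np.cos(np.radians(38))*UP-np.sin(np.radians(38))*LY
go([544.9,88.2,75],LX,z)
go([544.9,88.2,22])
E
```

```text
time_s: 4.15
position: [544.3, 99.3, 216.3]
eef_rot: [1.711, 1.936, -0.593]
wrist_force: [0.8, -0.1, -0.1]
width: 63.9
finger_force: 0.0
t 4.15 pos [544.3  99.3 216.3] z [ 0.072 -0.612 -0.788] y [ 0.993  0.122 -0.003] q [-1.04  0.48  0.57  1.78  0.38  1.23 -0.54] F [ 0.8 -0.1 -0.1] w 63.9 ff 0.0
 travel/60 now-axes [ 1.3  -0.01  1.97]
 rot/6deg [0.   0.   0.06]
 travel/60 new-axes [ 1.3  -0.01  1.97]
t 4.15 pos [544.3  99.3 216.3] z [ 0.072 -0.612 -0.788] y [ 0.993  0.122 -0.003] q [-1.04  0.48  0.57  1.78  0.38  1.23 -0.54] F [ 0.8 -0.1 -0.1] w 63.9 ff 0.0
 travel/60 now-axes [ 1.85 -0.    2.66]
```

```bash
python3 -m handwheel '[{"travel":[0.26,0,0.4],"rotation":[0,0,0],"hand":64},{"travel":[0.26,0,0.4],"rotation":[0,0,0],"hand":64},{"travel":[0.26,0,0.4],"rotation":[0,0,0],"hand":64},{"travel":[0.26,0,0.4],"rotation":[0,0,0],"hand":64},{"travel":[0.26,0,0.37],"rotation":[0,0,0],"hand":64},{"travel":[0,0,0],"rotation":[0,0,0],"hand":64},{"travel":[0,0,0],"rotation":[0,0,0],"hand":64},{"travel":[0,0,0],"rotation":[0,0,0],"hand":64}]'
python3 - <<'E'
from h import *
z=-np.cos(np.radians(38))*UP-np.sin(np.radians(38))*LY
go([544.9,88.2,22],LX,z)
cv2.imwrite("pics/w2.png",np.hstack([cv2.resize(arm.read_camera("side")[150:450,170:470],(400,400)),cv2.resize(arm.read_camera("wrist"),(400,400))]))
E
```

```text
time_s: 5.15
position: [547.2, 86.2, 77.9]
eef_rot: [1.718, 1.93, -0.588]
wrist_force: [-0.3, 0.5, -0.1]
width: 63.8
finger_force: 0.0
t 5.15 pos [547.2  86.2  77.9] z [ 0.073 -0.61  -0.789] y [0.993 0.117 0.002] q [-0.98  0.68  0.54  1.86  0.34  0.98 -0.62] F [-0.3  0.5 -0.1] w 63.8 ff 0.0
 travel/60 now-axes [ 0.6  -0.04  0.71]
 rot/6deg [ 0.01 -0.02 -0.01]
 travel/60 new-axes [ 0.6  -0.03  0.71]
```

View pics/w2.png

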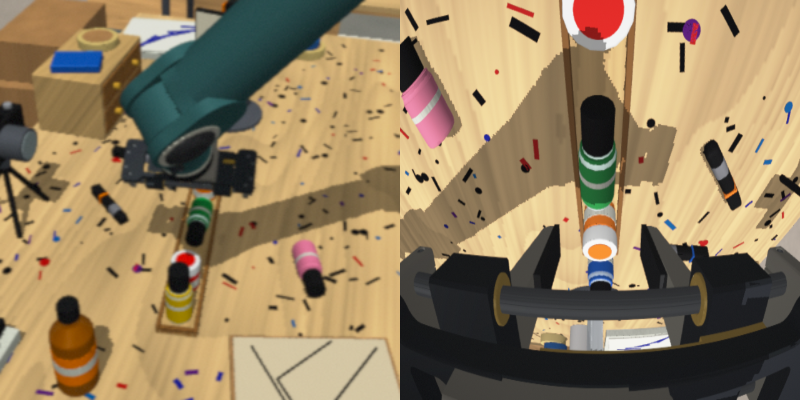

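The tool leans over the green bottle, and the bottle is centred between the fingers (wrist crop, column ~598). The jars are clear. Now I descend and close.

```bash
python3 -m handwheel '[{"travel":[0.12,-0.01,0.14],"rotation":[0,0,0],"hand":64},{"travel":[0.12,-0.01,0.14],"rotation":[0,0,0],"hand":64},{"travel":[0.12,-0.01,0.14],"rotation":[0,0,0],"hand":64},{"travel":[0.12,0,0.14],"rotation":[0,0,0],"hand":64},{"travel":[0.12,0,0.14],"rotation":[0,0,0],"hand":64},{"travel":[0,0,0],"rotation":[0,0,0],"hand":64},{"travel":[0,0,0],"rotation":[0,0,0],"hand":50},{"travel":[0,0,0],"rotation":[0,0,0],"hand":44}]' 15
python3 - <<'E'
from h import *
go([544.9,88.2,22])
E
```

```text
time_s: 6.25
position: [544.7, 88.3, 21.9]
eef_rot: [1.717, 1.93, -0.59]
wrist_force: [-0.6, -0.1, -0.1]
width: 45.8
finger_force: 0.0
t 6.25 pos [544.7  88.3  21.9] z [ 0.072 -0.611 -0.788] y [0.993 0.117 0.001] q [-0.97  0.77  0.51  1.87  0.32  0.89 -0.66] F [-0.6 -0.1 -0.1] w 45.8 ff 0.0
 travel/60 now-axes [-0.  0. -0.]
```

```bash
python3 -m handwheel '[{"travel":[0,0,0],"rotation":[0,0,0],"hand":34},{"travel":[0,0,0],"rotation":[0,0,0],"hand":32},{"travel":[0,0,0],"rotation":[0,0,0],"hand":32},{"travel":[0,0,0],"rotation":[0,0,0],"hand":32},{"travel":[0,0,0],"rotation":[0,0,0],"hand":32},{"travel":[-0.1,0,-0.13],"rotation":[0,0,0],"hand":32},{"travel":[-0.1,0,-0.13],"rotation":[0,0,0],"hand":32},{"travel":[-0.1,0,-0.13],"rotation":[0,0,0],"hand":32}]' 20
python3 -m handwheel '[{"travel":[-0.3,0,-0.39],"rotation":[0,0,0],"hand":32},{"travel":[-0.3,0,-0.39],"rotation":[0,0,0],"hand":32},{"travel":[-0.3,0,-0.39],"rotation":[0,0,0],"hand":32},{"travel":[-0.3,0,-0.39],"rotation":[0,0,0],"hand":32},{"travel":[-0.3,0,-0.39],"rotation":[0,0,0],"hand":32},{"travel":[0,0,0],"rotation":[0,0,0],"hand":32},{"travel":[0,0,0],"rotation":[0,0.8,0],"hand":32},{"travel":[0,0,0],"rotation":[0,0.8,0],"hand":32}]'
python3 - <<'E'
from h import *
z=-np.cos(np.radians(52))*UP+np.sin(np.radians(52))*LY
go([544.9,88.2,200],LX,z)
E
```

```text
time_s: 7.25
position: [544.5, 88.6, 52.0]
eef_rot: [1.717, 1.931, -0.59]
wrist_force: [0.2, 0.2, -0.0]
width: 31.9
finger_force: 0.0
time_s: 8.25
position: [543.5, 89.9, 197.7]
eef_rot: [1.818, 2.046, -0.459]
wrist_force: [-0.4, -0.1, 0.3]
width: 31.8
finger_force: 0.0
t 8.25 pos [543.5  89.9 197.7] z [ 0.055 -0.47  -0.881] y [ 0.993  0.118 -0.001] q [-0.95  0.42  0.55  1.82  0.28  1.13 -0.44] F [-0.4 -0.1  0.3] w 31.8 ff 0.0
 travel/60 now-axes [-0.04  0.02 -0.02]
 rot/6deg [-1.000e-02  1.338e+01  1.000e-02]
 travel/60 new-axes [ 0.01  0.02 -0.05]
```

The fingers closed to 32 mm with no force, so the grasp missed. I'll look.

```bash
python3 - <<'E'
from h import *
a=arm.read_camera("side");b=arm.read_camera("wrist");c=arm.read_camera("scene")
cv2.imwrite("pics/side3.png",a);cv2.imwrite("pics/w3full.png",b);cv2.imwrite("pics/scene3.png",c)
cv2.imwrite("pics/c3.png",np.hstack([cv2.resize(a[245:405,260:370],(400,580)),cv2.resize(b[:, 120:520],(400,580))]))
E
```

```text
(no output)
```

View pics/c3.png

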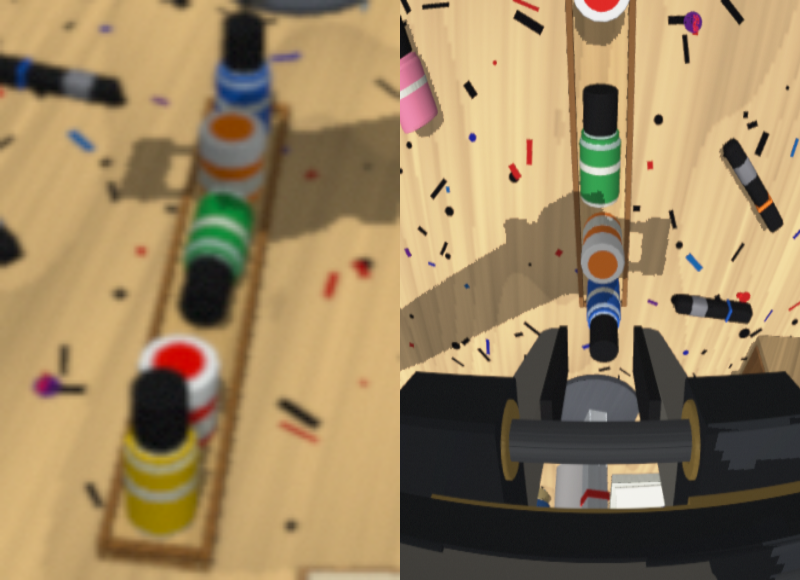

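The bottle is still lying in the lane at crop (215,245), apparently untouched. I'll check whether it moved at all, which would tell me how the pads missed.

```bash
python3 - <<'E'
from h import *
for n,box in (("scene",(330,230,370,275)),("side",(300,290,345,340))):
  for k in "03":
    im=cv2.imread(f"pics/{n}{k}.png");m=cv2.inRange(cv2.cvtColor(im,cv2.COLOR_BGR2HSV),(40,110,40),(85,255,255))
    m=m[box[1]:box[3],box[0]:box[2]];ys,xs=np.nonzero(m);print(n,k,len(xs),xs.mean()+box[0],ys.mean()+box[1],xs.min(),xs.max(),ys.min(),ys.max())
im=cv2.imread("pics/w1.png")
A=cv2.resize(im[255:360,160:460],(800,280),interpolation=cv2.INTER_CUBIC)
B=cv2.imread("pics/w3full.png");B=cv2.resize(B[255:360,160:460],(800,280),interpolation=cv2.INTER_CUBIC)
cv2.imwrite("pics/f.png",cv2.convertScaleAbs(np.vstack([A,B]),alpha=1.6,beta=20))
E
```

```text
scene 0 120 344.59166666666664 255.14166666666665 6 22 18 33
scene 3 116 344.7931034482759 255.23275862068965 7 22 18 34
side 0 173 320.5606936416185 306.67052023121386 11 29 8 31
side 3 171 320.62573099415204 306.60818713450294 11 29 8 30
```

View pics/f.png

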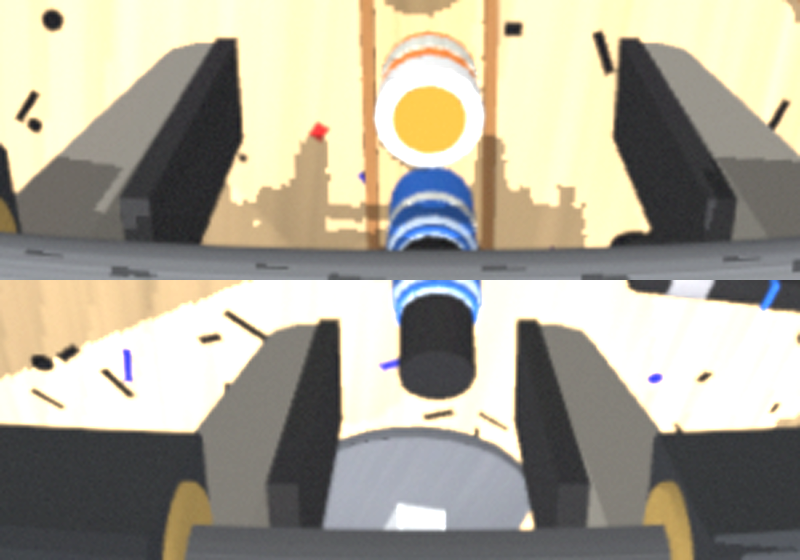

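The bottle hasn't moved and the pads run to the fingertips, so the 38° lean put too little pad below the axis. I'll try again with a smaller lean (25°) and a deeper tip, on the cap. That also leaves more height at the end.

```bash
python3 - <<'E'
from h import *
z=-np.cos(np.radians(25))*UP-np.sin(np.radians(25))*LY
go([540.3,127,60],LX,z)
E
```

```text
t 8.4 pos [544.   88.2 198.7] z [ 0.055 -0.473 -0.88 ] y [0.993 0.114 0.   ] q [-0.94  0.42  0.55  1.82  0.29  1.13 -0.45] F [-0.4 -0.1  0.6] w 32.0 ff 0.0
 travel/60 now-axes [1.67 0.01 1.72]
 rot/6deg [-0.01  0.57 -0.03]
 travel/60 new-axes [1.57 0.01 1.82]
```

```bash
python3 -m handwheel '[{"travel":[0,0,0],"rotation":[0,0.57,0],"hand":56},{"travel":[0.27,0,0.31],"rotation":[0,0,0],"hand":56},{"travel":[0.27,0,0.31],"rotation":[0,0,0],"hand":56},{"travel":[0.27,0,0.31],"rotation":[0,0,0],"hand":56},{"travel":[0.27,0,0.31],"rotation":[0,0,0],"hand":56},{"travel":[0.27,0.01,0.31],"rotation":[0,0,0],"hand":56},{"travel":[0.22,0,0.27],"rotation":[0,0,0],"hand":56},{"travel":[0,0,0],"rotation":[0,0,0],"hand":56}]'
python3 - <<'E'
from h import *
z=-np.cos(np.radians(25))*UP-np.sin(np.radians(25))*LY
go([540.3,127,18.5],LX,z)
E
```

```text
time_s: 9.4
position: [538.7, 128.8, 57.9]
eef_rot: [1.849, 2.085, -0.416]
wrist_force: [-0.4, 0.3, 0.5]
width: 55.8
finger_force: 0.0
t 9.4 pos [538.7 128.8  57.9] z [ 0.047 -0.422 -0.906] y [ 0.993  0.118 -0.004] q [-0.91  0.61  0.48  1.88  0.18  0.88 -0.49] F [-0.4  0.3  0.5] w 55.8 ff 0.0
 travel/60 now-axes [0.25 0.03 0.61]
 rot/6deg [-0.03  0.02  0.03]
 travel/60 new-axes [0.25 0.02 0.61]
```

```bash
python3 -m handwheel '[{"travel":[0.06,0.01,0.15],"rotation":[0,0,0],"hand":56},{"travel":[0.06,0.01,0.15],"rotation":[0,0,0],"hand":56},{"travel":[0.06,0,0.15],"rotation":[0,0,0],"hand":56},{"travel":[0.07,0,0.16],"rotation":[0,0,0],"hand":56},{"travel":[0,0,0],"rotation":[0,0,0],"hand":50},{"travel":[0,0,0],"rotation":[0,0,0],"hand":40},{"travel":[0,0,0],"rotation":[0,0,0],"hand":20},{"travel":[0,0,0],"rotation":[0,0,0],"hand":20}]' 30
python3 -m handwheel '[{"travel":[0,0,0],"rotation":[0,0,0],"hand":15},{"travel":[0,0,0],"rotation":[0,0,0],"hand":15},{"travel":[0,0,0],"rotation":[0,0,0],"hand":15},{"travel":[0,0,0],"rotation":[0,0,0],"hand":15},{"travel":[0,0,0],"rotation":[0,0,0],"hand":15},{"travel":[0,0,0],"rotation":[0,0,0],"hand":15},{"travel":[0,0,0],"rotation":[0,0,0],"hand":15},{"travel":[0,0,0],"rotation":[0,0,0],"hand":15}]'
python3 -c "
from h import *
go([540.3,127,18.5])"
```

```text
time_s: 10.4
position: [541.8, 127.1, 20.6]
eef_rot: [1.852, 2.083, -0.409]
wrist_force: [0.4, 0.3, -0.7]
width: 22.2
finger_force: 0.0
time_s: 11.4
position: [541.6, 126.9, 20.3]
eef_rot: [1.852, 2.083, -0.41]
wrist_force: [0.2, 0.0, 0.7]
width: 15.2
finger_force: 0.0
t 11.4 pos [541.6 126.9  20.3] z [ 0.049 -0.419 -0.907] y [0.993 0.117 0.   ] q [-0.9   0.67  0.47  1.89  0.16  0.81 -0.5 ] F [0.2 0.  0.7] w 15.2 ff 0.0
 travel/60 now-axes [ 0.02 -0.02  0.03]
```

Still no contact at 15 mm, so the fingers aren't where I assumed relative to the bottle. I'll look before moving.

```bash
python3 - <<'E'
from h import *
a=arm.read_camera("side");b=arm.read_camera("wrist");c=arm.read_camera("scene")
cv2.imwrite("pics/side4.png",a);cv2.imwrite("pics/w4.png",b);cv2.imwrite("pics/scene4.png",c)
C=np.zeros((600,800,3),np.uint8);C[:300,:400]=cv2.resize(c[180:300,270:430],(400,300));C[300:,:400]=cv2.resize(b,(400,300));C[:,400:]=cv2.resize(a[220:400,260:380],(400,600))
cv2.imwrite("pics/c4.png",C)
S,D=cal("scene"),cal("side");p=arm.get_state()["position"];print(proj(S,p),proj(D,p))
E
```

```text
[351.13713478 252.39232323] [316.19954818 324.91871272]
```

View pics/c4.png

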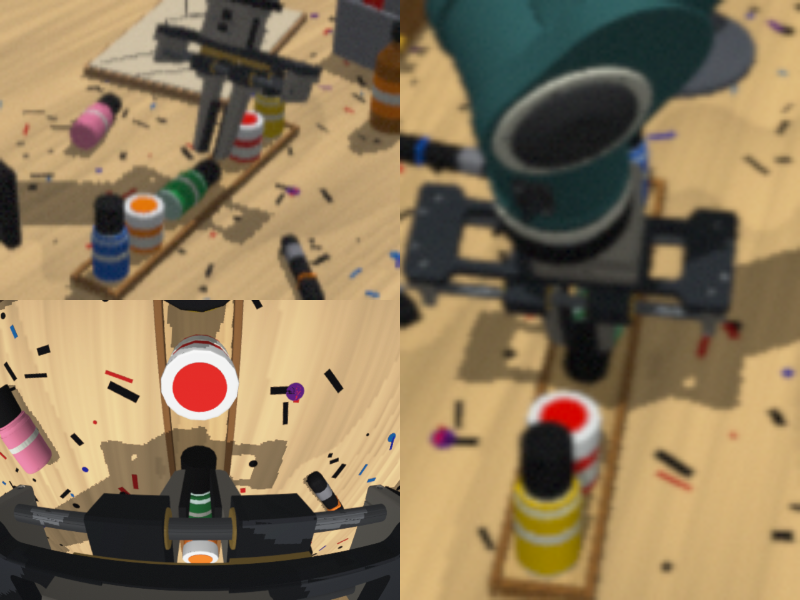

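```bash
python3 - <<'E'
from h import *
S,D=cal("scene"),cal("side");print(arm.grip_point_offset)
for u in (317,318):
  for v in (314,319,323): print(u,v,*tri(S,(356,241.5),D,(u,v)))
s=arm.get_state();p=s["position"];M=R.from_rotvec(s["eef_rot"]).as_matrix()
for d in (0,10,20,30,40): print(d,proj(S,p-M[:,2]*d),proj(D,p-M[:,2]*d), p-M[:,2]*d)
a=cv2.imread("pics/scene4.png")[215:270,325:385];b=cv2.imread("pics/side4.png")[290:345,290:350]
cv2.imwrite("pics/c5.png",cv2.convertScaleAbs(np.hstack([cv2.resize(q,(400,367),interpolation=cv2.INTER_CUBIC) for q in (a,b)]),alpha=1.8,beta=15))
E
```

```text
18.700000000000003
317 314 [543.49351938 136.15785859  56.68067403] 12.25672981346769
317 319 [539.71070938 143.78136319  50.67807615] 8.871576019772984
317 323 [536.7034845  149.84399693  45.91492292] 6.182849723100102
318 314 [542.25474991 136.1846479   56.55488581] 14.293064847488457
318 319 [538.47962022 143.80060769  50.54984798] 10.900307414436309
318 323 [535.47842521 149.85744258  45.78465393] 8.205487643491125
0 [351.13713478 252.39232323] [316.19954818 324.91871272] [541.56642309 126.97005466  20.32256298]
10 [351.98764326 249.1291362 ] [315.93352346 323.12957284] [541.07320514 131.16057254  29.38878028]
20 [352.84098146 245.85509226] [315.66308683 321.31076077] [540.57998719 135.35109041  38.45499757]
30 [353.69716351 242.57013714] [315.38812761 319.46153219] [540.08676925 139.54160829  47.52121486]
40 [354.55620367 239.2742162 ] [315.10853139 317.58111765] [539.5935513  143.73212616  56.58743215]
```

View pics/c5.png

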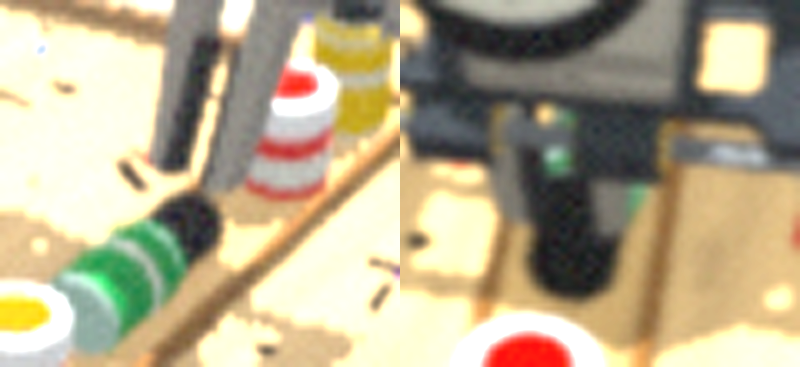

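```bash
python3 - <<'E'
from h import *
S,D=cal("scene"),cal("side")
print(*tri(S,(357.2,242.7),D,(307.2,323.7)));print(*tri(S,(350.5,240.2),D,(320.7,325.2)))
s=arm.get_state();p=s["position"];M=R.from_rotvec(s["eef_rot"]).as_matrix()
for w in (8,26):
  for d in (0,15,25):
    for sg in (1,-1):
      q=p-M[:,2]*d+sg*w*M[:,1];print(w,d,sg,proj(S,q).round(1),proj(D,q).round(1))
E
```

```text
[550.45521511 150.35987121  44.42815528] 9.774311877233654
[523.82422574 148.29093674  43.73798385] 4.22439855005083
8 0 1 [353.5 253.3] [312.6 324.5]
8 0 -1 [348.8 251.5] [319.8 325.3]
8 15 1 [354.8 248.4] [312.2 321.8]
8 15 -1 [350.1 246.6] [319.4 322.6]
8 25 1 [355.6 245.1] [311.9 320. ]
8 25 -1 [350.9 243.4] [319.2 320.8]
26 0 1 [358.8 255.3] [304.6 323.7]
26 0 -1 [343.6 249.6] [327.9 326.2]
26 15 1 [360.1 250.3] [304. 321.]
26 15 -1 [344.9 244.7] [327.6 323.5]
26 25 1 [361. 247.] [303.7 319.1]
26 25 -1 [345.7 241.5] [327.4 321.6]
```

```bash
python3 - <<'E'
from h import *
import json
c=json.load(open("w1.json"));K=np.array(c["intrinsics"]);Rm=R.from_rotvec(np.ravel(c["rvec"])).as_matrix();t=np.ravel(c["tvec"]);o=-Rm.T@t
print("cam axis",Rm[2])
for uv in [(248.9,270),(392.5,270),(249,300),(392,300)]:
    p=np.array([(uv[0]-K[0,2])/K[0,0],(uv[1]-K[1,2])/K[1,1]]);r=np.hypot(*p)
    d=Rm.T@np.array([*(p/r*np.sin(r)),np.cos(r)])
    T=np.array([544.8,97.2,217.6])
    k=35/abs(d@LX - 0); P=o+d*k; print(uv,(P-T)@LX,(P-T)@LY,P[2]-T[2])
E
```

```text
cam axis [ 0.02860378 -0.24288777 -0.96963259]
(248.9, 270) -35.05184552113828 9.001313251986755 31.856942271497644
(392.5, 270) 34.94815447886176 10.111566633827342 34.93035933667639
(249, 300) -35.051845521138254 -5.1277616076190995 36.384090810810164
(392, 300) 34.94815447886175 -4.129726670186439 38.547837372719556
```

Ten pictures have been viewed, so from here I work from numbers only. The wrist image and the scene/side triangulation agree that the real fingertips sit about 33 mm behind the reported TCP along the tool. That explains the two empty grasps. I'll correct for it by opening the hand and going 32 mm deeper along the tool.

```bash
python3 -m handwheel '[{"travel":[0,0,0],"rotation":[0,0,0],"hand":56},{"travel":[0,0,0],"rotation":[0,0,0],"hand":56},{"travel":[0,0,0],"rotation":[0,0,0],"hand":56},{"travel":[0,0,0],"rotation":[0,0,0],"hand":56},{"travel":[0,-0.02,0.13],"rotation":[0,0,0],"hand":56},{"travel":[0,0,0.13],"rotation":[0,0,0],"hand":56},{"travel":[0,0,0.13],"rotation":[0,0,0],"hand":56},{"travel":[0,0,0.13],"rotation":[0,0,0],"hand":56}]'
python3 -m handwheel '[{"travel":[0,0,0],"rotation":[0,0,0],"hand":45},{"travel":[0,0,0],"rotation":[0,0,0],"hand":35},{"travel":[0,0,0],"rotation":[0,0,0],"hand":25},{"travel":[0,0,0],"rotation":[0,0,0],"hand":15},{"travel":[0,0,0],"rotation":[0,0,0],"hand":15},{"travel":[0,0,0],"rotation":[0,0,0],"hand":15},{"travel":[0,0,0],"rotation":[0,0,0],"hand":15},{"travel":[0,0,0],"rotation":[0,0,0],"hand":15}]' 25
python3 -c "
from h import *
go(None)"
```

```text
time_s: 12.55
position: [541.8, 113.3, -8.6]
eef_rot: [1.852, 2.083, -0.411]
wrist_force: [0.5, 0.3, 0.1]
width: 55.7
finger_force: 0.0
time_s: 13.55
position: [542.1, 114.0, -7.9]
eef_rot: [1.852, 2.083, -0.409]
wrist_force: [0.8, 1.3, 1.1]
width: 30.3
finger_force: 24.9
t 13.55 pos [542.1 114.   -7.9] z [ 0.05  -0.419 -0.907] y [0.993 0.117 0.   ] q [-0.87  0.72  0.46  1.9   0.16  0.75 -0.5 ] F [0.8 1.3 1.1] w 30.3 ff 24.9
```

The cap is gripped (30.3 mm, 25 N). Next I lift and swing 90°.

```bash
python3 -m handwheel '[{"travel":[-0.1,0,-0.2],"rotation":[0,0,0],"hand":15},{"travel":[-0.24,0,-0.51],"rotation":[0,0,0],"hand":15},{"travel":[-0.24,0,-0.51],"rotation":[0,0,0],"hand":15},{"travel":[-0.24,0,-0.51],"rotation":[0,0,0],"hand":15},{"travel":[-0.24,0,-0.51],"rotation":[0,0,0],"hand":15},{"travel":[-0.24,0,-0.51],"rotation":[0,0,0],"hand":15},{"travel":[-0.12,0,-0.25],"rotation":[0,0,0],"hand":15},{"travel":[0,0,0],"rotation":[0,0,0],"hand":15}]'
python3 -m handwheel '[{"travel":[0,0,0],"rotation":[0,0.8,0],"hand":15},{"travel":[0,0,0],"rotation":[0,0.9,0],"hand":15},{"travel":[0,0,0],"rotation":[0,0.9,0],"hand":15},{"travel":[0,0,0],"rotation":[0,0.9,0],"hand":15},{"travel":[0,0,0],"rotation":[0,0.9,0],"hand":15},{"travel":[0,0,0],"rotation":[0,0.9,0],"hand":15},{"travel":[0,0,0],"rotation":[0,0.9,0],"hand":15},{"travel":[0,0,0],"rotation":[0,0.9,0],"hand":15}]'
python3 -c "
from h import *
z=-np.cos(np.radians(65))*UP+np.sin(np.radians(65))*LY
go(None,LX,z)"
```

```text
time_s: 14.55
position: [542.3, 112.5, 191.9]
eef_rot: [1.853, 2.082, -0.407]
wrist_force: [0.4, -0.6, -0.5]
width: 30.7
finger_force: 24.9
time_s: 15.55
position: [541.1, 112.2, 189.6]
eef_rot: [-1.923, -2.161, -0.298]
wrist_force: [-0.2, -0.3, -0.3]
width: 30.6
finger_force: 24.9
t 15.55 pos [541.1 112.2 189.6] z [-0.038  0.303 -0.952] y [ 0.993  0.116 -0.002] q [-0.39  0.32  0.4   1.87 -0.5   1.07  0.38] F [-0.2 -0.3 -0.3] w 30.6 ff 24.9
 rot/6deg [-0.01  7.87 -0.02]
```

```bash
python3 -m handwheel '[{"travel":[0,0,0],"rotation":[0,0.98,0],"hand":15},{"travel":[0,0,0],"rotation":[0,0.98,0],"hand":15},{"travel":[0,0,0],"rotation":[0,0.98,0],"hand":15},{"travel":[0,0,0],"rotation":[0,0.98,0],"hand":15},{"travel":[0,0,0],"rotation":[0,0.98,0],"hand":15},{"travel":[0,0,0],"rotation":[0,0.98,0],"hand":15},{"travel":[0,0,0],"rotation":[0,0.98,0],"hand":15},{"travel":[0,0,0],"rotation":[0,0.98,0],"hand":15}]'
python3 - <<'E'
from h import *
z=-np.cos(np.radians(65))*UP+np.sin(np.radians(65))*LY
go(None,LX,z)
for n in ("scene","side","wrist"):
    im=arm.read_camera(n);cv2.imwrite(f"pics/{n}6.png",im)
    m=cv2.inRange(cv2.cvtColor(im,cv2.COLOR_BGR2HSV),(45,110,40),(85,255,255))
    m=cv2.morphologyEx(m,cv2.MORPH_CLOSE,np.ones((7,7)))
    N,l,st,ce=cv2.connectedComponentsWithStats(m)
    for i in range(1,N):
        if st[i,4]>60: 
            ys,xs=np.nonzero(l==i); print(n,st[i],ce[i].round(1),cv2.minAreaRect(np.c_[xs,ys].astype(np.float32)))
E
```

```text
time_s: 16.55
position: [541.4, 112.2, 189.4]
eef_rot: [-1.42, -1.592, -0.899]
wrist_force: [0.0, 0.3, -0.9]
width: 30.5
finger_force: 24.9
t 16.55 pos [541.4 112.2 189.4] z [-0.106  0.899 -0.425] y [ 0.993  0.116 -0.003] q [ 0.12  0.68  0.24  1.81 -1.07  1.57  1.03] F [ 0.   0.3 -0.9] w 30.5 ff 24.9
 rot/6deg [-0.    0.02 -0.03]
scene [446 156  14  33 204] [452.3 173.5] ((452.4615783691406, 172.19229125976562), (8.43299388885498, 33.535858154296875), 11.309932708740234)
scene [335 221  12   8  67] [339.7 225.1] ((340.5, 224.5), (7.0, 11.0), 90.0)
side [597 111  43  29 781] [619.9 124.2] ((618.6527709960938, 124.20231628417969), (46.35484313964844, 21.392045974731445), 13.13402271270752)
side [616 150  18  15 139] [624.5 155.6] ((624.03271484375, 154.3606719970703), (14.084057807922363, 13.571908950805664), 39.80556869506836)
side [313 251  19  26 379] [322.1 264.5] ((322.0, 263.5), (25.0, 18.0), 90.0)
wrist [340  83  12  20 201] [346.   91.4] ((345.5, 92.5), (19.0, 11.0), 90.0)
wrist [368  93  17  44 613] [376.1 114.2] ((376.031005859375, 114.472412109375), (14.445618629455566, 43.21940994262695), 3.3664605617523193)
wrist [284 310  72  38 828] [321.  336.5] ((319.5, 328.5), (37.0, 71.0), 90.0)
wrist [294 384  50  13 434] [317.9 389.2] ((318.5, 390.0), (49.0, 12.0), 0.0)
```

```bash
python3 - <<'E'
from h import *
C=np.array([541.5,116,0])
M0=R.from_rotvec([1.852,2.083,-.409]).as_matrix();T0=np.array([542.1,114,-7.9])
base0=C-60*LY+27*UP
b_t=M0.T@(base0-T0);a_t=M0.T@LY;print("base in tool",b_t.round(1))
s=arm.get_state();M=R.from_rotvec(s["eef_rot"]).as_matrix();b=s["position"]+M@b_t;a=M@a_t
print("base now",b.round(1),"axis",a.round(3))
for n in ("scene","side"):
    c=cal(n);print(n,"base",proj(c,b).round(1),"52:",proj(c,b+52*a).round(1),"body mid",proj(c,b+26*a).round(1))
    im=cv2.imread(f"pics/{n}6.png");hsv=cv2.cvtColor(im,cv2.COLOR_BGR2HSV)
    u,v=proj(c,b+26*a).astype(int);g=cv2.inRange(hsv,(40,90,25),(90,255,255))[v-30:v+30,u-25:u+25]
    ys,xs=np.nonzero(g);print(len(xs),xs.min()+u-25,xs.max()+u-25,ys.min()+v-30,ys.max()+v-30, "axis col per row:",[(y+v-30,round(xs[ys==y].mean()+u-25,1),(ys==y).sum()) for y in range(0,60,4) if (ys==y).any()])
c=C+8*LY+1*LX+8*UP
print("target base",c,"shift",c-b,"travel/60",(M.T@(c-b)/60).round(2),"up in tool",(M.T@UP).round(3))
E
```

```text
base in tool [-67.2  -0.4  -7.2]
base now [544.5  76.5 130.6] axis [0.005 0.008 1.   ]
scene base [341.1 226.9] 52: [341.5 209.9] body mid [341.3 218.5]
77 334 347 220 228 axis col per row: [(np.int64(220), np.float64(335.0), np.int64(1)), (np.int64(224), np.float64(340.5), np.int64(12)), (np.int64(228), np.float64(341.0), np.int64(9))]
side base [321.3 271.2] 52: [321.5 251.4] body mid [321.4 261.4]
314 313 331 250 277 axis col per row: [(np.int64(251), np.float64(322.0), np.int64(6)), (np.int64(255), np.float64(321.7), np.int64(12)), (np.int64(259), np.float64(322.4), np.int64(14)), (np.int64(263), np.float64(321.0), np.int64(13)), (np.int64(267), np.float64(322.7), np.int64(7)), (np.int64(271), np.float64(322.0), np.int64(17)), (np.int64(275), np.float64(321.5), np.int64(14))]
target base [541.557 124.061   8.   ] shift [  -2.91922816   47.56737313 -122.6101163 ] travel/60 [-1.51  0.05  1.59] up in tool [ 0.904 -0.006 -0.428]
```

The bottle hangs upright, and its measured silhouette matches the prediction. I shift it to the gap centre and lower it to a few mm above the floor.

```bash
python3 -m handwheel '[{"travel":[0.17,0.02,0.36],"rotation":[0,0,0],"hand":15},{"travel":[0.17,0.02,0.36],"rotation":[0,0,0],"hand":15},{"travel":[-0.3,0,0.14],"rotation":[0,0,0],"hand":15},{"travel":[-0.3,0,0.14],"rotation":[0,0,0],"hand":15},{"travel":[-0.3,0,0.14],"rotation":[0,0,0],"hand":15},{"travel":[-0.3,0,0.14],"rotation":[0,0,0],"hand":15},{"travel":[-0.3,0,0.14],"rotation":[0,0,0],"hand":15},{"travel":[-0.25,0,0.12],"rotation":[0,0,0],"hand":15}]'
python3 - <<'E'
from h import *
b_t=np.array([-67.2,-.4,-7.2])
z=-np.cos(np.radians(65))*UP+np.sin(np.radians(65))*LY
go(None,LX,z)
s=arm.get_state();M=R.from_rotvec(s["eef_rot"]).as_matrix();b=s["position"]+M@b_t
c=np.array([541.6,124,8]);print("base",b,"travel",(M.T@(c-b)/60).round(3))
E
```

```text
time_s: 17.7
position: [538.8, 159.5, 73.5]
eef_rot: [-1.421, -1.596, -0.899]
wrist_force: [0.1, 1.1, -0.0]
width: 30.4
finger_force: 24.9
t 17.7 pos [538.8 159.5  73.5] z [-0.106  0.898 -0.428] y [ 0.993  0.116 -0.001] q [ 0.08  0.85  0.18  1.85 -1.16  1.42  1.18] F [ 0.1  1.1 -0. ] w 30.4 ff 24.9
 rot/6deg [ 0.    0.05 -0.01]
base [542.4483124  124.4769064   15.84177101] travel [-0.121 -0.015  0.05 ]
```

```bash
python3 -m handwheel '[{"travel":[-0.04,-0.01,0.02],"rotation":[0,0,0],"hand":15},{"travel":[-0.04,0,0.02],"rotation":[0,0,0],"hand":15},{"travel":[-0.015,0,0.007],"rotation":[0,0,0],"hand":15},{"travel":[0,0,0],"rotation":[0,0,0],"hand":15},{"travel":[0,0,0],"rotation":[0,0,0],"hand":15},{"travel":[0,0,0],"rotation":[0,0,0],"hand":15},{"travel":[0,0,0],"rotation":[0,0,0],"hand":15},{"travel":[0,0,0],"rotation":[0,0,0],"hand":15}]'
python3 - <<'E'
from h import *
b_t=np.array([-67.2,-.4,-7.2])
go(None)
s=arm.get_state();M=R.from_rotvec(s["eef_rot"]).as_matrix();print("base",s["position"]+M@b_t)
E
```

```text
time_s: 18.7
position: [538.3, 159.8, 68.9]
eef_rot: [-1.421, -1.597, -0.9]
wrist_force: [0.7, -0.4, -1.5]
width: 30.3
finger_force: 24.9
t 18.7 pos [538.3 159.8  68.9] z [-0.105  0.898 -0.428] y [0.993 0.117 0.   ] q [ 0.09  0.86  0.18  1.84 -1.17  1.42  1.19] F [ 0.7 -0.4 -1.5] w 30.3 ff 24.9
base [542.06702933 124.72221582  11.20061364]
```

```bash
python3 -m handwheel '[{"travel":[-0.015,0,0.007],"rotation":[0,0,0],"hand":15},{"travel":[0,0,0],"rotation":[0,0,0],"hand":15},{"travel":[-0.015,0,0.007],"rotation":[0,0,0],"hand":15},{"travel":[0,0,0],"rotation":[0,0,0],"hand":15},{"travel":[-0.008,0,0.004],"rotation":[0,0,0],"hand":15},{"travel":[0,0,0],"rotation":[0,0,0],"hand":15},{"travel":[0,0,0],"rotation":[0,0,0],"hand":15},{"travel":[0,0,0],"rotation":[0,0,0],"hand":15}]'
python3 - <<'E'
from h import *
b_t=np.array([-67.2,-.4,-7.2])
go(None)
s=arm.get_state();M=R.from_rotvec(s["eef_rot"]).as_matrix();print("base",s["position"]+M@b_t)
E
```

```text
time_s: 19.7
position: [538.3, 160.0, 67.5]
eef_rot: [-1.418, -1.597, -0.901]
wrist_force: [-0.9, -1.3, 6.0]
width: 30.2
finger_force: 24.9
t 19.7 pos [538.3 160.   67.5] z [-0.106  0.899 -0.426] y [0.993 0.117 0.001] q [ 0.09  0.86  0.18  1.84 -1.17  1.42  1.19] F [-0.9 -1.3  6. ] w 30.2 ff 24.9
base [542.04491968 125.12179641   9.80173775]
```

The floor carries it (6 N). I release and rise straight up.

```bash
python3 -m handwheel '[{"travel":[0,0,0],"rotation":[0,0,0],"hand":33},{"travel":[0,0,0],"rotation":[0,0,0],"hand":36},{"travel":[0,0,0],"rotation":[0,0,0],"hand":40},{"travel":[0,0,0],"rotation":[0,0,0],"hand":44},{"travel":[0,0,0],"rotation":[0,0,0],"hand":48},{"travel":[0,0,0],"rotation":[0,0,0],"hand":52},{"travel":[0,0,0],"rotation":[0,0,0],"hand":54},{"travel":[0,0,0],"rotation":[0,0,0],"hand":54}]'
python3 -m handwheel '[{"travel":[0.1,0,-0.05],"rotation":[0,0,0],"hand":54},{"travel":[0.2,0,-0.1],"rotation":[0,0,0],"hand":54},{"travel":[0.3,0,-0.14],"rotation":[0,0,0],"hand":54},{"travel":[0.4,0,-0.19],"rotation":[0,0,0],"hand":54},{"travel":[0.5,0,-0.24],"rotation":[0,0,0],"hand":54},{"travel":[0.5,0,-0.24],"rotation":[0,0,0],"hand":54},{"travel":[0.5,0,-0.24],"rotation":[0,0,0],"hand":54},{"travel":[0,0,0],"rotation":[0,0,0],"hand":54}]'
python3 - <<'E'
from h import *
go(None)
for n in ("scene","side"):
    im=arm.read_camera(n);cv2.imwrite(f"pics/{n}7.png",im);c=cal(n);b=np.array([542,125,8.])
    hsv=cv2.cvtColor(im,cv2.COLOR_BGR2HSV);u,v=proj(c,b+26*UP).astype(int)
    g=cv2.inRange(hsv,(40,90,25),(90,255,255))[v-30:v+30,u-25:u+25];ys,xs=np.nonzero(g)
    print(n,"pred base/52/92",proj(c,b).round(1),proj(c,b+52*UP).round(1),proj(c,b+92*UP).round(1))
    print(len(xs),"x",xs.min()+u-25,xs.max()+u-25,"y",ys.min()+v-30,ys.max()+v-30)
    k=(hsv[...,2]<60)[v-50:v+10,u-25:u+25].astype(np.uint8);N,l,st,ce=cv2.connectedComponentsWithStats(k)
    print([(st[i]+[u-25,v-50,0,0,0],) for i in range(1,N) if st[i,4]>40])
E
```

```text
time_s: 20.7
position: [538.3, 159.8, 66.3]
eef_rot: [-1.421, -1.597, -0.899]
wrist_force: [-0.8, -0.7, 0.8]
width: 54.0
finger_force: 0.0
time_s: 21.7
position: [539.4, 158.6, 236.5]
eef_rot: [-1.419, -1.603, -0.905]
wrist_force: [-0.3, 0.1, -0.1]
width: 53.9
finger_force: 0.0
t 21.7 pos [539.4 158.6 236.5] z [-0.103  0.898 -0.429] y [0.993 0.117 0.007] q [ 0.06  0.58  0.22  1.84 -1.1   1.54  0.94] F [-0.3  0.1 -0.1] w 53.9 ff 0.0
scene pred base/52/92 [350.7 256.2] [351.1 241.2] [351.5 229.2]
155 x 344 357 y 239 258
[(array([346, 228,  10,  14, 124]),)]
side pred base/52/92 [316.2 328.4] [316.4 310.6] [316.5 296.1]
278 x 308 325 y 308 334
[(array([310, 294,  13,  19, 222]),)]
```

The green bottle stands. In both views the cap is directly above the green body, at scene (351,228–258) and side (316,294–334), matching an upright bottle at (542,125). Now I return the tool to vertical and go to the lamp.

```bash
python3 -m handwheel '[{"travel":[0,0,0],"rotation":[0,-1,0],"hand":75},{"travel":[0,0,0],"rotation":[0,-1,0],"hand":75},{"travel":[0,0,0],"rotation":[0,-1,0],"hand":75},{"travel":[0,0,0],"rotation":[0,-1,0],"hand":75},{"travel":[0,0,0],"rotation":[0,-1,0],"hand":75},{"travel":[0,0,0],"rotation":[0,-1,0],"hand":75},{"travel":[0,0,0],"rotation":[0,-1,0],"hand":75},{"travel":[0,0,0],"rotation":[0,-1,0],"hand":75}]'
python3 -m handwheel '[{"travel":[0,0,0],"rotation":[0,-1,0],"hand":75},{"travel":[0,0,0],"rotation":[0,-1,0],"hand":75},{"travel":[0,0,0],"rotation":[0,-0.83,0],"hand":75},{"travel":[0,0,-0.8],"rotation":[0,0,0],"hand":75},{"travel":[0,0,-0.7],"rotation":[0,0,0],"hand":75},{"travel":[-0.7,0,0],"rotation":[0,0,0],"hand":75},{"travel":[-0.8,0,0],"rotation":[0,0,0],"hand":75},{"travel":[0,0,0],"rotation":[0,0,0],"hand":75}]'
python3 - <<'E'
from h import *
y=np.array([np.cos(np.radians(-8)),np.sin(np.radians(-8)),0])
go([572,-225,330],y,-UP)
E
```

```text
time_s: 22.8
position: [537.8, 158.6, 232.0]
eef_rot: [-1.936, -2.176, -0.279]
wrist_force: [-0.3, -0.6, -0.0]
width: 74.7
finger_force: 0.0
time_s: 23.8
position: [548.7, 65.3, 322.6]
eef_rot: [2.093, 2.337, -0.009]
wrist_force: [0.2, 0.3, 0.2]
width: 74.9
finger_force: 0.0
t 23.8 pos [548.7  65.3 322.6] z [-0.001 -0.007 -1.   ] y [ 0.994  0.11  -0.001] q [-0.56  0.19  0.44  1.69 -0.07  1.29  0.01] F [0.2 0.3 0.2] w 74.9 ff 0.0
 travel/60 now-axes [-4.85 -0.14 -0.09]
 rot/6deg [-0.01  0.07  2.38]
 travel/60 new-axes [-4.74  1.06 -0.12]
```

```bash
python3 -m handwheel '[{"travel":[-0.84,-0.02,-0.02],"rotation":[0,0,0],"hand":75},{"travel":[-0.84,-0.02,-0.02],"rotation":[0,0,0],"hand":75},{"travel":[-0.84,-0.02,-0.02],"rotation":[0,0,0],"hand":75},{"travel":[-0.84,-0.02,-0.02],"rotation":[0,0,0],"hand":75},{"travel":[-0.84,-0.02,-0.02],"rotation":[0,0,0],"hand":75},{"travel":[-0.84,-0.02,-0.02],"rotation":[0,0,0],"hand":75},{"travel":[0,0,0],"rotation":[0,0,1],"hand":75},{"travel":[0,0,0],"rotation":[0,0,1],"hand":75}]'
python3 - <<'E'
from h import *
go([581,-290,330])
import json
c=arm.calibration("wrist");im=arm.read_camera("wrist");cv2.imwrite("pics/w8.png",im)
json.dump({k:np.array(v).tolist() for k,v in c.items()},open("w8.json","w"))
hsv=cv2.cvtColor(im,cv2.COLOR_BGR2HSV)
for nm,lo,hi in (("orange",(5,170,120),(18,255,255)),("red",(0,150,60),(4,255,255)),("panel/light",(0,0,150),(180,50,255))):
    m=cv2.inRange(hsv,lo,hi);N,l,st,ce=cv2.connectedComponentsWithStats(m)
    for i in range(1,N):
        if st[i,4]>60 and 180<ce[i,0]<480: print(nm,st[i],ce[i].round(1))
for n in ("scene","side"):
    im=arm.read_camera(n);cv2.imwrite(f"pics/{n}8.png",im)
E
```

```text
time_s: 24.8
position: [576.8, -230.8, 330.5]
eef_rot: [2.324, 2.111, -0.007]
wrist_force: [-0.0, 0.3, -0.4]
width: 75.1
finger_force: 0.0
t 24.8 pos [ 576.8 -230.8  330.5] z [-0.002 -0.004 -1.   ] y [ 0.995 -0.096 -0.001] q [-0.16  0.34  0.64  1.52 -0.2   1.35  0.41] F [-0.   0.3 -0.4] w 75.1 ff 0.0
 travel/60 now-axes [-0.98  0.16  0.01]
orange [276  11  21  19 318] [286.  20.]
orange [345 289  11  35 245] [350.2 306.6]
red [425  66  13   7  72] [431.1  69.1]
red [324 392   4  28  63] [325.4 407.2]
panel/light [270   6  34  30 401] [286.3  20.9]
panel/light [ 273  210  130   29 2042] [336.3 224.1]
panel/light [328 254   9  34 189] [331.5 270.3]
panel/light [ 378  380   71   39 2255] [411.2 399.3]
```

```bash
python3 - <<'E'
from h import *
im=cv2.imread("pics/w8.png");g=cv2.cvtColor(im,cv2.COLOR_BGR2GRAY)
for r in range(236,356,6): print(r,' '.join(f"{v:3d}" for v in g[r,262:412:3]))
m=cv2.inRange(cv2.cvtColor(im,cv2.COLOR_BGR2HSV),(5,170,120),(18,255,255))
for r in range(286,328,4): 
    x=np.nonzero(m[r,330:380])[0]; print(r,x.min()+330 if len(x) else None,x.max()+330 if len(x) else None)
E
```

```text
236 189 114  25  25  25  25  25  26  25  24  25  27  27  27  26  27  27  26  26  26  25  24  26  26  23  25  22  24  23  22  22  21  26  38  52  67  84 115 152 187 195 198 215 221 214 204 196 126 194 181
242 189 146  25  21  22  21  23  22  21  23  22  24  21  26  24  26  24  21  24  21  25  23  25  25  25  26  26  26  26  27  28  25  27  28  27  28  29  28  27  28  26  26  27  27  24  26  26  25  23 178
248 190 187 184 181 185 126  83  82  82  83  82  81  78  70  62  58  54  38  26  23  22  21  18  23  21  21  21  22  22  21  21  22  25  24  25  21  25  25  25  26  25  25  24  26  26  25  26  27  24 180
254 192 186 185 180 182 188  90  83  81  82  82  82  82  50  49  50  49  13  16  19  29  36  57 144 149 139  72  69  74  76  76  76  78  74  75  75  75 145 119  93  82  64  45  33  24  24  24  24 144 183
260 193 187 186 181 181 189 180 106  82  81  81  82  82  49  47  49  41  15  32  34  27  19 106 157 153 131  56  15  14  30  44  45  45  45  47  50 186 193 191 192 172 172 173 176 181 189 194 196 199 186
266 194 189 185 181 180 185 184 171 163  83  81  82  82  49  50  49  34  40 105 
[... 2415 characters left out ...]
 101 105  98  97 102 102 102 101  99 101 102 108 106 105 110 108 104 106 107 105 104 103  99 104 105 107 110 110 110 108 103  91  96  97 157 167 170 183  45
344 174 178 187 189 193 189 184 112 108 109 104  99 106 101  96 103 102 103 102  99 100 103 107 107 106 109 108 105 105 108 107 174 177 171 114 106 105 109 111 108 107 106  97  95  98 167 165 171 191 182
350  57  56  56  57  55  56  55  56  55  56  54  54  54  53  51  53  54  52  52  53  53  52  53  53  48  43  53  53  53  54  52  55  53  55  54  55  56  56  56  56  58  58  57  58  58  58  58  60  58  53
286 None None
290 350 352
294 347 353
298 348 354
302 347 355
306 347 354
310 346 354
314 346 353
318 345 352
322 349 352
326 None None
```

```bash
cat >> h.py <<'E'
import json
def wz(fn,uv,z):
    c=json.load(open(fn));K=np.array(c["intrinsics"]);Rm=R.from_rotvec(np.ravel(c["rvec"])).as_matrix();o=-Rm.T@np.ravel(c["tvec"])
    p=np.array([(uv[0]-K[0,2])/K[0,0],(uv[1]-K[1,2])/K[1,1]]);r=np.hypot(*p)
    d=Rm.T@np.array([*(p/r*np.sin(r)),np.cos(r)]);return o+d*(z-o[2])/d[2]
E
python3 - <<'E'
from h import *
np.set_printoptions(precision=1,suppress=True)
f=lambda n,u,v,z:print(n,wz("w8.json",(u,v),z))
f("L302",313.5,302,259);f("L320",312.5,320,259);f("R302",344.5,302,259);f("R320",344,320,259)
f("front mid",329,298,261);f("back mid",329,329.5,261)
f("button out top far",354.5,304,256);f("btn 318",352.5,318,256)
f("rod 260",332,260,250);f("rod 284",330,284,250)
f("panel topL",268,242,259);f("panel topR",405,247,259)
# tube / foot in the side+scene: pointer/clip
for n in ("scene","side"):
    im=cv2.imread(f"pics/{n}0.png");hsv=cv2.cvtColor(im,cv2.COLOR_BGR2HSV)
    B=(210,225,280,345) if n=="scene" else (300,145,380,250)
    for nm,lo,hi in (("orange",(5,150,90),(18,255,255)),("yellow",(22,150,80),(34,255,255)),("red",(0,150,60),(4,255,255)),("red2",(174,150,60),(180,255,255))):
        m=cv2.inRange(hsv,lo,hi)[B[1]:B[3],B[0]:B[2]];N,l,st,ce=cv2.connectedComponentsWithStats(m)
        for i in range(1,N):
            if st[i,4]>5: print(n,nm,st[i]+[B[0],B[1],0,0,0],ce[i].round(1)+[B[0],B[1]])
E
```

```text
L302 [ 566.3 -284.2  259. ]
L320 [ 563.9 -300.4  259. ]
R302 [ 591.2 -286.7  259. ]
R320 [ 589.6 -302.9  259. ]
front mid [ 579.1 -281.   261. ]
back mid [ 576.6 -309.5  261. ]
button out top far [ 599.3 -290.7  256. ]
btn 318 [ 596.8 -303.3  256. ]
rod 260 [ 584.2 -253.1  250. ]
rod 284 [ 580.8 -273.4  250. ]
panel topL [ 536.6 -231.2  259. ]
panel topR [ 641.9 -245.3  259. ]
scene orange [234 251  11  15 120] [238.8 257.9]
scene yellow [245 317   6   5  18] [246.9 318.6]
scene red [229 294  11  11  29] [234.7 300.1]
scene red [249 295   4   5  10] [250.4 297.1]
side orange [336 151   5   8  24] [337.3 154.2]
side orange [365 151   4  21  58] [366.  160.5]
side red [336 192  14   6  34] [342.5 195.2]
```

```bash
python3 - <<'E'
from h import *
S=cal("scene");XS=np.array([.990,-.139,0]);YS=np.array([.139,.990,0]);A=np.array([578,-294,0.])
def onp(uv,xs):
    o,d=ray(S,uv);k=(xs-(o-A)@XS)/(d@XS);p=o+k*d;return ((p-A)@YS).round(1),p[2].round(1)
for n,uv,xs in [("pointer",(246.9,318.6),18),("clip R",(250.4,297.1),18),("clip mid",(244,299.8),18),("clip Lc",(239,303),18)]: print(n,onp(uv,xs))
im=cv2.imread("pics/scene0.png");c=im[286:326,226:258].astype(int)
for n,cond in (("red",(c[...,2]-c[...,1]>45)&(c[...,2]-c[...,0]>45)),("yel",(c[...,2]-c[...,0]>60)&(c[...,1]-c[...,0]>45))):
    print(n)
    for r in range(40):
        x=np.nonzero(cond[r])[0]
        if len(x): print(r+286,(x+226).tolist())
print("button z by ray", [onp((u,v),17) for u,v in [(238.8,257.9),(238.8,251.5),(238.8,265)]])
go(np.array([580,-294.5,243-5-33]),XS,-UP)
E
```

```text
pointer (np.float64(-1.0), np.float64(91.4))
clip R (np.float64(14.0), np.float64(143.0))
clip mid (np.float64(-1.5), np.float64(144.2))
clip Lc (np.float64(-13.7), np.float64(142.4))
red
293 [228, 229]
294 [229, 230, 251, 252]
295 [229, 230, 231, 251, 252]
296 [229, 230, 231, 249, 250, 251, 252, 253]
297 [229, 230, 231, 232, 249, 250, 251, 252, 253]
298 [230, 231, 232, 233, 249, 250, 251, 252]
299 [232, 233, 234, 250]
300 [233, 234, 235]
301 [233, 234, 235, 236, 237, 238, 239]
302 [234, 235, 236, 237, 238, 239, 240]
303 [235, 236, 237, 238, 239, 240]
304 [236, 237, 238, 239]
yel
286 [226, 253, 254, 255, 256, 257]
287 [226, 227, 252, 253, 254, 255, 256, 257]
288 [226, 227, 251, 252, 253, 254, 255, 256, 257]
289 [226, 227, 228, 251, 252, 253, 254, 255, 256, 257]
290 [226, 227, 228, 251, 252, 253, 254, 255, 256, 257]
291 [226, 227, 228, 252, 253, 254, 255]
292 [226, 227, 228, 252, 253, 254]
293 [226, 227, 253]
294 [226, 227, 255, 256, 257]
295 [226, 227, 255, 256, 257]
296 [226, 227, 254, 255, 256, 257]
297 [226, 227, 254, 255, 256, 257]
298 [226, 227, 228, 254, 255, 256, 257]
299 [226
[... 692 characters left out ...]
230, 231, 232, 233, 245, 246, 247, 248, 249, 250]
319 [226, 227, 228, 229, 230, 231, 232, 233, 245, 246, 247, 248, 249]
320 [226, 227, 228, 229, 230, 231, 232, 233, 245, 246, 247]
321 [226, 227, 228, 229, 230, 231, 232]
322 [226, 227, 228, 229, 230]
323 [226, 227, 228]
324 [226, 228]
325 [226]
button z by ray [(np.float64(0.9), np.float64(248.9)), (np.float64(2.8), np.float64(263.1)), (np.float64(-1.3), np.float64(232.8))]
t 24.95 pos [ 577.1 -230.1  330.9] z [-0.001 -0.005 -1.   ] y [ 0.996 -0.089 -0.001] q [-0.16  0.34  0.64  1.52 -0.2   1.35  0.41] F [-1.1  0.6 -0.7] w 75.2 ff 0.0
 travel/60 now-axes [-1.06  0.15  2.1 ]
 rot/6deg [-0.01  0.05  0.48]
 travel/60 new-axes [-1.06  0.2   2.1 ]
```

Stand yaw is about −8°, the grip at about (580,-294.5,244), and the raise needed is about 52 mm. I align over the grip and descend.

```bash
python3 -m handwheel '[{"travel":[0,0,0],"rotation":[0,0.05,0.48],"hand":60},{"travel":[-0.36,0.065,0],"rotation":[0,0,0],"hand":60},{"travel":[-0.36,0.065,0],"rotation":[0,0,0],"hand":60},{"travel":[-0.34,0.065,0],"rotation":[0,0,0],"hand":60},{"travel":[0,0,0.4],"rotation":[0,0,0],"hand":60},{"travel":[0,0,0.4],"rotation":[0,0,0],"hand":60},{"travel":[0,0,0.2],"rotation":[0,0,0],"hand":60},{"travel":[0,0,0],"rotation":[0,0,0],"hand":60}]'
python3 - <<'E'
from h import *
XS=np.array([.990,-.139,0])
go(np.array([579.5,-294.5,203]),XS,-UP)
c=arm.calibration("wrist");im=arm.read_camera("wrist");cv2.imwrite("pics/w9.png",im)
json.dump({k:np.array(v).tolist() for k,v in c.items()},open("w9.json","w"))
m=cv2.inRange(cv2.cvtColor(im,cv2.COLOR_BGR2HSV),(5,150,90),(18,255,255));N,l,st,ce=cv2.connectedComponentsWithStats(m)
print([(st[i],ce[i].round(1)) for i in range(1,N) if st[i,4]>40 and st[i,1]>150])
g=cv2.cvtColor(im,cv2.COLOR_BGR2GRAY)
for r in range(240,350,8): print(r,' '.join(f"{v:3d}" for v in g[r,236:410:3]))
E
```

```text
time_s: 25.95
position: [579.5, -295.5, 271.2]
eef_rot: [-2.373, -2.058, -0.0]
wrist_force: [-0.3, 0.2, 0.8]
width: 59.9
finger_force: 0.0
t 25.95 pos [ 579.5 -295.5  271.2] z [-0.     0.001 -1.   ] y [ 0.99  -0.142 -0.   ] q [-0.04  0.44  0.65  1.53 -0.28  1.26  0.51] F [-0.3  0.2  0.8] w 59.9 ff 0.0
 travel/60 now-axes [ 0.02 -0.    1.14]
 rot/6deg [-0.   -0.   -0.02]
 travel/60 new-axes [ 0.02 -0.    1.14]
[(array([528, 187,   4,  29,  58], dtype=int32), array([529.9, 201.2])), (array([339, 232,  14,  43, 461], dtype=int32), array([345.5, 253. ]))]
240 207 204 203 203 208 205 198 197 194 194 200 198 186 187 188  89  88  89  88  53  27  26  30  27  27  28  27  26  26  26  25  26  26  28  23  88 100 106 113  51  49  94 117 118 117 120 123 200 193 134 107 187 185 188 191 191 190 192
248 205 205 205 202 204 207 201 198 195 193 197 201 192 184 193 192 185 184 160  80  25  27  36  39  38  38  38  37  39  38  37  37  39  26  20 145 151 155 144  92 106 112 117 118 117 118 124 139 187 175 159 187 185 188 191 193 191 190
256 202 206 204 203 203 204  30  19  37  63 146 199 198 184 187 195 18
[... 2061 characters left out ...]
  18  17  18  15  22 191 201 203 203 206 204 200 196 195 202 162 114 113 193 191 182 148 113 110 111 112 109 107 183 191 199 200 194 198 203 200 192 195 202 198 190 128 109 109 113 114 115 117 120 114  25  21  23  22  23  22  22
336  17  16  15  15  16 180 191 190 185 186 184 200 202 198 192 173 119 118 109 109 116 109 141 110 109 104 101  98  96 137 139 119 134 132 166 200 197 191 195 199 195 195 186 112 107 112 113 114 114 118 133 168  21  21  20  21  21  22
344  16  18  16  18 163 201 198 192 190 190 178  82 182 185 179 145 107 109 111 107 113 114 111 109 106 103 101  97  95  94  94  93  95  93  93  91  93 114 113 118 119 116 113 118 107 111 114 114 113 119 129 145 102  20  21  22  20  22
```

```bash
python3 - <<'E'
from h import *
XS=np.array([.990,-.139,0]);YS=np.array([.139,.990,0]);T=np.array([579.5,-295.5,0])
for zt in (259,263):
  for n,u,v in (("L248",295,248),("L264",295.5,264),("R256",338,256),("btn out 250",352.5,250),("btn out 262",350.5,262),("front",318,243),("back",318,280)):
    p=wz("w9.json",(u,v),zt if n[0]!='b' else zt-5);print(zt,n,"rel tool xs",((p-T)@XS).round(1),"ys",((p-T)@YS).round(1))
p=[wz("w9.json",(u,276),304) for u in (258,382)];print("tips",[((q-T)@XS).round(1) for q in p],[((q-T)@YS).round(1) for q in p])
E
```

```text
259 L248 rel tool xs -15.1 ys 8.0
259 L264 rel tool xs -15.0 ys -2.1
259 R256 rel tool xs 10.8 ys 3.0
259 btn out 250 rel tool xs 20.0 ys 5.3
259 btn out 262 rel tool xs 18.9 ys -2.5
259 front rel tool xs -1.2 ys 11.1
259 back rel tool xs -1.3 ys -14.4
263 L248 rel tool xs -14.8 ys 9.1
263 L264 rel tool xs -14.7 ys -0.8
263 R256 rel tool xs 10.6 ys 4.2
263 btn out 250 rel tool xs 19.6 ys 6.4
263 btn out 262 rel tool xs 18.6 ys -1.2
263 front rel tool xs -1.2 ys 12.2
263 back rel tool xs -1.3 ys -12.9
tips [np.float64(-30.4), np.float64(30.4)] [np.float64(6.3), np.float64(6.2)]
```

Well centred: cheek at −15 mm, button at +18.5 mm, tips at ±30.4 mm. I descend to the grip and squeeze.

```bash
python3 -m handwheel '[{"travel":[0.01,0,0.28],"rotation":[0,0,0],"hand":60},{"travel":[0,0,0.28],"rotation":[0,0,0],"hand":60},{"travel":[0,0,0.28],"rotation":[0,0,0],"hand":60},{"travel":[0,0,0.28],"rotation":[0,0,0],"hand":60},{"travel":[0,0,0],"rotation":[0,0,0],"hand":50},{"travel":[0,0,0],"rotation":[0,0,0],"hand":42},{"travel":[0,0,0],"rotation":[0,0,0],"hand":38},{"travel":[0,0,0],"rotation":[0,0,0],"hand":36}]' 30
python3 -m handwheel '[{"travel":[0,0,0],"rotation":[0,0,0],"hand":34},{"travel":[0,0,0],"rotation":[0,0,0],"hand":32},{"travel":[0,0,0],"rotation":[0,0,0],"hand":30},{"travel":[0,0,0],"rotation":[0,0,0],"hand":25},{"travel":[0,0,0],"rotation":[0,0,0],"hand":20},{"travel":[0,0,0],"rotation":[0,0,0],"hand":20},{"travel":[0,0,0],"rotation":[0,0,0],"hand":20},{"travel":[0,0,0],"rotation":[0,0,0],"hand":20}]' 30
python3 -c "
from h import *
go(None)"
```

```text
time_s: 27.0
position: [580.5, -295.5, 205.5]
eef_rot: [2.372, 2.056, 0.003]
wrist_force: [1.2, -0.1, 0.3]
width: 35.8
finger_force: 0.6
time_s: 28.0
position: [578.4, -295.1, 204.1]
eef_rot: [-2.373, -2.056, 0.001]
wrist_force: [-5.5, 0.4, -3.6]
width: 26.8
finger_force: 29.9
t 28.0 pos [ 578.4 -295.1  204.1] z [-0.002  0.001 -1.   ] y [ 0.99  -0.143 -0.002] q [-0.03  0.49  0.63  1.61 -0.31  1.14  0.54] F [-5.5  0.4 -3.6] w 26.8 ff 29.9
```

The button is fully in (26.8 mm, 30 N). I start the lift gently and watch the force.

```bash
python3 -m handwheel '[{"travel":[0,0,-0.02],"rotation":[0,0,0],"hand":20},{"travel":[0,0,-0.02],"rotation":[0,0,0],"hand":20},{"travel":[0,0,-0.03],"rotation":[0,0,0],"hand":20},{"travel":[0,0,-0.03],"rotation":[0,0,0],"hand":20},{"travel":[0,0,-0.03],"rotation":[0,0,0],"hand":20},{"travel":[0,0,-0.03],"rotation":[0,0,0],"hand":20},{"travel":[0,0,0],"rotation":[0,0,0],"hand":20},{"travel":[0,0,0],"rotation":[0,0,0],"hand":20}]'
python3 - <<'E'
from h import *
go(None)
im=arm.read_camera("scene");cv2.imwrite("pics/scene10.png",im);c=im[286:330,226:258].astype(int)
y=(c[...,2]-c[...,0]>60)&(c[...,1]-c[...,0]>45);y[:,:15]=0;y[:,25:]=0;ys,xs=np.nonzero(y);print(xs.mean()+226,ys.mean()+286,len(xs))
E
```

```text
time_s: 29.0
position: [578.4, -295.1, 213.9]
eef_rot: [-2.373, -2.056, 0.001]
wrist_force: [-6.1, -0.4, -3.6]
width: 27.4
finger_force: 29.9
t 29.0 pos [ 578.4 -295.1  213.9] z [-0.001  0.001 -1.   ] y [ 0.99  -0.143 -0.002] q [-0.03  0.49  0.63  1.6  -0.31  1.16  0.53] F [-6.1 -0.4 -3.6] w 27.4 ff 29.9
246.38888888888889 315.6666666666667 18
```

It is unlocked and rising, with only the arm's 3.6 N weight carried. I continue.

```bash
python3 -m handwheel '[{"travel":[0,0,-0.09],"rotation":[0,0,0],"hand":20},{"travel":[0,0,-0.1],"rotation":[0,0,0],"hand":20},{"travel":[0,0,-0.1],"rotation":[0,0,0],"hand":20},{"travel":[0,0,-0.1],"rotation":[0,0,0],"hand":20},{"travel":[0,0,-0.1],"rotation":[0,0,0],"hand":20},{"travel":[0,0,-0.1],"rotation":[0,0,0],"hand":20},{"travel":[0,0,0],"rotation":[0,0,0],"hand":20},{"travel":[0,0,0],"rotation":[0,0,0],"hand":20}]'
cat > m.py <<'E'
from h import *
go(None)
im=np.mean([arm.read_camera("scene").astype(float) for _ in range(4)],0);cv2.imwrite("pics/scene_m.png",im)
XS=np.array([.990,-.139,0]);YS=np.array([.139,.990,0]);A=np.array([578,-294,0.]);S=cal("scene")
def onp(uv,xs):
    o,d=ray(S,uv);k=(xs-(o-A)@XS)/(d@XS);p=o+k*d;return ((p-A)@YS).round(1),p[2].round(1)
c=im[286:326,226:258];B,G,Rr=[c[...,i] for i in range(3)]
y=np.clip(np.minimum(Rr-B,G-B)-35,0,None);y[:,:14]=0;y[:,26:]=0
q,x=np.mgrid[:40,:32]
yu=((y*x).sum()/y.sum()+226,(y*q).sum()/y.sum()+286);print("pointer",np.round(yu,2),round(y.sum()),onp(yu,18))
w=np.clip(Rr-G-35,0,None)*(G-B<30)
for n,a,b in (("L",11,16),("R",23,28)):
    ww=w.copy();ww[:,:a]=0;ww[:,b:]=0;ww[20:]=0
    ru=((ww*x).sum()/ww.sum()+226,(ww*q).sum()/ww.sum()+286);print("clip",n,np.round(ru,2),round(ww.sum()),onp(ru,18))
E
python3 m.py
```

```text
time_s: 30.05
position: [578.4, -295.1, 249.7]
eef_rot: [-2.374, -2.056, 0.0]
wrist_force: [-6.3, 0.7, -3.1]
width: 27.0
finger_force: 29.9
t 30.05 pos [ 578.4 -295.1  249.7] z [-0.001  0.001 -1.   ] y [ 0.99  -0.143 -0.001] q [-0.04  0.46  0.65  1.56 -0.29  1.22  0.51] F [-6.3  0.7 -3.1] w 27.0 ff 29.9
pointer [244.98 301.76] 738 (np.float64(0.1), np.float64(138.0))
clip L [238.17 302.46] 524 (np.float64(-15.3), np.float64(144.8))
clip R [250.81 296.19] 654 (np.float64(15.2), np.float64(144.8))[ WARN:0@5.587] global loadsave.cpp:1063 imwrite_ Unsupported depth image for selected encoder is fallbacked to CV_8U.
```

```bash
python3 -m handwheel '[{"travel":[0,0,-0.04],"rotation":[0,0,0],"hand":20},{"travel":[0,0,-0.04],"rotation":[0,0,0],"hand":20},{"travel":[0,0,-0.028],"rotation":[0,0,0],"hand":20},{"travel":[0,0,0],"rotation":[0,0,0],"hand":20},{"travel":[0,0,0],"rotation":[0,0,0],"hand":20},{"travel":[0,0,0],"rotation":[0,0,0],"hand":20},{"travel":[0,0,0],"rotation":[0,0,0],"hand":20},{"travel":[0,0,0],"rotation":[0,0,0],"hand":20}]'
python3 m.py 2>/dev/null
python3 - <<'E'
from h import *
# row paints vs start, side & scene
for n,bx in (("scene",(290,195,400,305)),("side",(280,240,360,410))):
    a=cv2.imread(f"pics/{n}0.png");b=arm.read_camera(n)
    for nm,lo,hi in (("blue",(100,150,50),(120,255,255)),("red",(0,190,120),(4,255,255)),("orange",(8,190,150),(18,255,255)),("yellow",(24,190,90),(32,255,255)),("green",(45,110,40),(85,255,255))):
        o=[]
        for im in (a,b):
            m=cv2.inRange(cv2.cvtColor(im,cv2.COLOR_BGR2HSV),lo,hi)[bx[1]:bx[3],bx[0]:bx[2]]
            N,l,st,ce=cv2.connectedComponentsWithStats(m);i=1+np.argmax(st[1:,4]);o.append((ce[i].round(1),st[i,4]))
        print(n,nm,o)
E
```

```text
time_s: 31.25
position: [578.4, -295.1, 256.1]
eef_rot: [-2.373, -2.056, 0.0]
wrist_force: [-6.2, -0.2, -3.5]
width: 27.1
finger_force: 29.9
t 31.25 pos [ 578.4 -295.1  256.1] z [-0.001  0.001 -1.   ] y [ 0.99  -0.143 -0.001] q [-0.04  0.45  0.65  1.55 -0.28  1.23  0.51] F [-6.2 -0.2 -3.5] w 27.1 ff 29.9
pointer [244.59 299.7 ] 774 (np.float64(-0.1), np.float64(143.7))
clip L [238.16 302.47] 534 (np.float64(-15.3), np.float64(144.7))
clip R [250.87 295.98] 757 (np.float64(15.4), np.float64(145.2))
scene blue [(array([24. , 92.6]), np.int32(77)), (array([24. , 92.5]), np.int32(78))]
scene red [(array([78.2, 32.1]), np.int32(18)), (array([78.1, 32.1]), np.int32(17))]
scene orange [(array([37. , 66.6]), np.int32(33)), (array([37. , 66.6]), np.int32(33))]
scene yellow [(array([88.9, 35.9]), np.int32(33)), (array([88.8, 35.8]), np.int32(30))]
scene green [(array([52.2, 62. ]), np.int32(76)), (array([59.8, 59.5]), np.int32(75))]
side blue [(array([46.5, 30.8]), np.int32(40)), (array([46.5, 30.8]), np.int32(40))]
side red [(array([ 29.1, 103.7]), np.int32(74)), (array([ 29.1, 103.8]), np.int32(76))]
side orange [(array([43.5, 39.7]), np.int32(48)), (array([43.4, 39.7]), np.int32(49))]
side yellow [(array([ 24. , 146.3]), np.int32(139)), (array([ 24. , 146.3]), np.int32(138))]
side green [(array([41.6, 62. ]), np.int32(90)), (array([36.3, 88.7]), np.int32(125))]
```

```bash
python3 -m handwheel '[{"travel":[0,0,-0.015],"rotation":[0,0,0],"hand":20},{"travel":[0,0,0],"rotation":[0,0,0],"hand":20},{"travel":[0,0,0],"rotation":[0,0,0],"hand":20},{"travel":[0,0,0],"rotation":[0,0,0],"hand":20},{"travel":[0,0,0],"rotation":[0,0,0],"hand":20},{"travel":[0,0,0],"rotation":[0,0,0],"hand":20},{"travel":[0,0,0],"rotation":[0,0,0],"hand":20},{"travel":[0,0,0],"rotation":[0,0,0],"hand":20}]'
python3 m.py 2>/dev/null; python3 -c "
from workcell import arm
print(arm.sign_off())"
```

```text
time_s: 32.55
position: [578.4, -295.1, 257.0]
eef_rot: [-2.373, -2.056, 0.001]
wrist_force: [-6.8, 1.0, -3.6]
width: 27.0
finger_force: 29.9
t 32.55 pos [ 578.4 -295.1  257. ] z [-0.001  0.001 -1.   ] y [ 0.99  -0.143 -0.002] q [-0.04  0.45  0.65  1.55 -0.28  1.24  0.51] F [-6.8  1.  -3.6] w 27.0 ff 29.9
pointer [244.61 299.42] 786 (np.float64(0.0), np.float64(144.4))
clip L [238.2  302.47] 537 (np.float64(-15.3), np.float64(144.7))
clip R [250.87 295.98] 750 (np.float64(15.4), np.float64(145.2))
the job is handed in; nothing more can be done
None
```

The job is handed in at 32.6 s: the green bottle stands upright in its gap with the row's other paints unmoved, and the lamp arm is held with the button squeezed and the pointer level with the red clip to about 0.5 mm by camera.

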